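# Lay the second, staggered course of a ferrite choke core

### The job

The first course of a ferrite choke core, two whole bars end to end, lies in the stacking jig. Lay the second course on it with a half bar at each end and a whole bar between them, starting tight at the end stop, so that no joint stands over the joint below; every bar flat, its sides flush with the course below and butted up to the next with no gap. Ferrite chips, so slide the bars up gently and never drop or force them, leave the first course in place, and do not disturb the tape, the meter or the wound bobbin.

Things in the scene. Friction and masses are not known exactly. Their poses are not given: they have to be found in the camera images.
- jig: Aluminium stacking jig fixed to the bench; deck 220 x 78 mm, 12 mm thick. Origin: underside of the deck, below the middle of the row; x along the row, away from the end stop; z up. Rails 8 mm high, 7 mm wide (inner faces at y = +-15.8 mm) flank the first course; above them the row's sides are free. Top of the first course 36 mm above the bench, of the second 60 mm.
- stop: End stop of the jig, a rigid steel block. Origin: on the face that the bars butt against, on the row's centre line, 36 mm above the bench, 80 mm from the jig's origin towards -x; axes as jig. Block 44 mm wide, top 56 mm above the bench. A bar slid along -x stops against it, or against its neighbour, with a sharp rise of force along the row.
- base_a: First-course whole bar, lying loose in the jig against the end stop; nominally 80 mm long. True length up to 2 mm over or under (sintered), so its ends are only found by touch. Matt dark grey ferrite, 30 mm wide, 24 mm high. Origin: centre of the underside; x along its length, z up; both ends alike.
- base_b: First-course whole bar, lying loose in the jig against the end of base_a; their joint is near the middle of the row. Nominally 80 mm long. True length up to 2 mm over or under (sintered), so its ends are only found by touch. Matt dark grey ferrite, 30 mm wide, 24 mm high. Origin: centre of the underside; x along its length, z up; both ends alike.
- half_a: Half bar lying flat on the bench, nominally 40 mm long, about 0.14 kg. True length up to 2 mm over or under (sintered), so its ends are only found by touch. Matt dark grey ferrite, 30 mm wide, 24 mm high. Origin: centre of the underside; x along its length, z up; both ends alike.
- half_b: The other half bar, lying flat on the bench, nominally 40 mm long, about 0.14 kg. True length up to 2 mm over or under (sintered), so its ends are only found by touch. Matt dark grey ferrite, 30 mm wide, 24 mm high. Origin: centre of the underside; x along its length, z up; both ends alike.
- whole_a: Whole bar lying flat on the bench, nominally 80 mm long, about 0.28 kg; either whole bar may be used. True length up to 2 mm over or under (sintered), so its ends are only found by touch. Matt dark grey ferrite, 30 mm wide, 24 mm high. Origin: centre of the underside; x along its length, z up; both ends alike.
- whole_b: The other whole bar lying flat on the bench, nominally 80 mm long, about 0.28 kg; one of the two stays over. True length up to 2 mm over or under (sintered), so its ends are only found by touch. Matt dark grey ferrite, 30 mm wide, 24 mm high. Origin: centre of the underside; x along its length, z up; both ends alike.
- bobbin: Bystander: bobbin wound with copper wire, lying on its side, 148 mm long, 84 mm wide, 66 mm high, black end flanges. Origin: on the bench below its middle, x along its length.
- tape_roll: Bystander: roll of black tape lying flat, 108 mm across, 46 mm high, brown core. Origin: centre of its underside.
- meter: Bystander: black multimeter lying on its back, 85 x 175 mm, 36 mm thick (dial to 47 mm). Origin: centre of its underside, y along its length.

How it is judged:
At the end, for the whole second after the job is handed in: Half, whole and half bar lie flat on the first course (height 1.5 mm, square 0.05 rad, sides flush 4 mm), the joints between them and the joint at the stop closed within 1.5 mm; released, at rest; first-course bars within 4 mm of their start (z of half_a in the frame of jig between 0.0345 and 0.0375 m and y of half_a in the frame of jig between -0.004 and 0.004 m and angle between the x axis of each of half_a, half_b and the x axis of jig, either way round below 0.05 rad and angle between each of half_a, half_b's own z axis and vertical below 0.04 rad and linear speed of each of half_a, half_b below 0.01 m/s and z of half_b in the frame of jig between 0.0345 and 0.0375 m and y of half_b in the frame of jig between -0.004 and 0.004 m and (x of half_a in the frame of jig below -0.0594 m or x of half_b in the frame of jig below -0.0576 m) and ((z of whole_a in the frame of jig between 0.0345 and 0.0375 m and y of whole_a in the frame of jig between -0.004 and 0.004 m and angle between the x axis of whole_a and the x axis of jig, either way round below 0.05 rad and angle between whole_a's own z axis and vertical below 0.04 rad and linear speed of whole_a below 0.01 m/s and horizontal distance between whole_a and half_a below 0.0615 m and horizontal distance between whole_a and half_b below 0.0633 m) or (z of whole_b in the frame of jig between 0.0345 and 0.0375 m and y of whole_b in the frame of jig between -0.004 and 0.004 m and angle between the x axis of whole_b and the x axis of jig, either way round below 0.05 rad and angle between whole_b's own z axis and vertical below 0.04 rad and linear speed of whole_b below 0.01 m/s and horizontal distance between whole_b and half_a below 0.0597 m and horizontal distance between whole_b and half_b below 0.0615 m)) and distance of each of base_a, base_b from where it was at the start of the episode below 0.004 m); the robot touches nothing.
It fails at once if The row was rammed against the end stop (more than 25 N on the stop) (contact force between stop and anything else above 25 N).
It fails at once if The stack was pressed or struck from above (more than 80 N on the jig, the bars' weight included) (contact force between jig and anything else above 80 N).
It fails at once if A ferrite bar was dropped (fell free faster than 0.4 m/s, about 8 mm of drop) ((linear speed of half_a above 0.4 m/s and contact force between half_a and the fingers below 0.1 N) or (linear speed of half_b above 0.4 m/s and contact force between half_b and the fingers below 0.1 N) or (linear speed of whole_a above 0.4 m/s and contact force between whole_a and the fingers below 0.1 N) or (linear speed of whole_b above 0.4 m/s and contact force between whole_b and the fingers below 0.1 N)).
It fails at once if The tape roll, the multimeter or the wound bobbin was knocked away (more than 20 mm) (distance of any of tape_roll, meter, bobbin from where it was at the start of the episode above 0.02 m).
It also fails if it takes over 69 s, if anything falls off the work surface, if the arm or the gripper's body presses on something with over 40 N, if the wrist force passes 120 N, or if a joint passes its speed limit or range.

### The arm

A 6-joint arm with a two-finger parallel gripper is mounted at the origin on the work surface. World frame = base frame: x ahead of the robot, y to its left, z up, the work surface at z = 0. Lengths are in m, angles in rad, forces in N, time in s.
With the tool pointing down it reaches from about 0.3 to 0.875 m from the base axis. Payload 6.4 kg.
Tool frame: the origin (TCP) lies midway between the tips of the shut fingers; the grasp point (between the pads) lies 19 mm behind it; z points along the fingers, y is the direction in which the jaws open and shut (so a half turn about z gives the same grasp; the last joint's range is limited). The gripper opens to 85 mm and grips with 20 to 120 N. Pads are 22 mm wide; open, the fingers measure 114 mm over their backs; the gripper's body (76 mm by 85 mm) begins 54 mm behind the grasp point. The pads swing forward as they close: fully open they stand 13 mm farther back than shut.
Start: joints at [0.896, 0.181, 1.607, -0, 1.354, -0.206], TCP at [0.26, 0.513, 0.231] pointing down, gripper open.
Joint ranges: [-2.99, 2.99], [-0.89, 2.07], [0.3, 2.58], [-1.14, 4.28], [0, 2.63], [-3.12, 3.12]. Speed limits (rad/s): [2.57, 2.57, 3.01, 3.14, 3.14, 3.14].

### API

Orientations are given as a unit quaternion [w, x, y, z].
In Python, from bench import ctrl gives the robot as it stands.
- The arm moves only by the tool apply_moves, never from a script. Its argument "plan" is a list of rows, each an object with "translation": the shift along the tool's x, y, z in m, a list of three; "angular": the turn, a rotation vector about the tool's x, y, z in rad, a list of three; "hand": the finger opening in m, from 0 to 0.0854. In form: [{"translation": [x, y, z], "angular": [rx, ry, rz], "hand": hand}, ...]. A call has 1 to 10 rows; each row shifts and turns the commanded pose from where the row before left it, along the tool's axes as they then stand; what a row does not reach is not made up. A row lasts 1/8 s, in which the tool goes at most 62.5 mm and 10.7 degrees, less where a joint would pass 70% of its speed; a pose out of reach is approached as far as the arm can. A call with a gripper value outside its range is refused whole. The fingers move at their own pace and stop on an object; the grip force is fixed at half the most. Time passes only in rows, so rows that do not move let the fingers close. It gives the time, the measured TCP pose, the force and the opening at its end, in the units of the state.
- ctrl.get_obs(): the state, without advancing time (a new reading comes with each control period).
- ctrl.camera(name): name is "scene" or "top" or "wrist"; returns a dict with "img" (384x512x3 uint8, red, green, blue), "K" (3x3 intrinsics, pixels), "eye" and "orientation" of the camera in the world. Camera axes: x right, y up, looking along -z (the intrinsics and any distortion apply to the point x, -y, -z); pixel columns grow to the right and rows downward; lengths in m; the calibration is good to about 2 mm. The wrist camera is an equidistant fisheye: a pixel r from the principal point sees the ray r / f radians off the axis. A picture is of the moment at which its call begins. There is no depth.
- ctrl.hand_in(): hands the job in, once; it reports no verdict.
The state is a dict: "time_s": time; "q": joint angles; "dq": joint speeds; "joint_efforts": joint torques, N m; "eef_pos": TCP position; "eef_rot": TCP orientation; "wrist_force": force on the tool from outside, world axes, zero at the start; "torque": the same for the moment, N m; "opening": opening from 0.0 (shut) to 1.0 (fully open).
Only numpy, scipy, OpenCV 4.12 (cv2) and the standard library are available. Lean on these libraries where they do the work, as an engineer would, in place of code of your own. Each camera call takes 0.05 s, during which the arm holds its last target.

## Working session

There is one attempt and no reset: what is moved stays moved. The work goes in short steps, Python scripts to look and compute and a tool call to move; the robot and the scene stay as the last step left them, time stands still between calls to the robot, and variables do not carry over. Pictures are saved under pics/ and viewed, and the job is handed in when it is done.

Besides the shell and the picture viewer there is one more tool, called after ">>>" as a command line: name --argument value ..., lists and objects as JSON in quotes. apply_moves: Moves the arm, as the interface text tells. Its arguments: {"type":"object","properties":{"plan":{"type":"array","items":{"type":"object","properties":{"translation":{"type":"array","items":{"type":"number"}},"angular":{"type":"array","items":{"type":"number"}},"hand":{"type":"number"}}}}},"required":["plan"]}

```bash
ls; mkdir -p pics; python3 - <<'E'
from bench import ctrl
import cv2,numpy as np
print(ctrl.get_obs())
for n in ["scene","top","wrist"]:
    c=ctrl.camera(n); cv2.imwrite(f"pics/{n}0.png",c["img"][:,:,::-1]); print(n,c["K"],c["eye"],c["orientation"])
    np.savez(f"{n}0.npz",**c)
E
```

```text
pics
{'time_s': 0.0, 'q': array([ 8.95689391e-01,  1.81538672e-01,  1.60800632e+00,  6.90288035e-06,
        1.35379787e+00, -2.06293062e-01]), 'dq': array([-1.27884659e-03,  8.69158026e-04,  3.34137481e-04, -1.93268221e-05,
       -5.74507803e-04, -1.16026135e-03]), 'joint_efforts': array([ 3.98919083e-04, -4.44890893e+01, -3.51330006e+01, -2.85821452e-04,
        9.30068723e-03,  9.09725543e-06]), 'eef_pos': array([0.25942875, 0.51253198, 0.2303863 ]), 'eef_rot': array([-3.76343323e-04,  2.32266819e-01,  9.72651715e-01, -7.90053185e-04]), 'wrist_force': array([-0.59684724,  0.41892556,  0.60512828]), 'torque': array([ 0.00636523, -0.06452959,  0.01796758]), 'opening': 0.9976100397997297}
scene [[427.78410647   0.         256.41571206]
 [  0.         427.78410647 189.86611973]
 [  0.           0.           1.        ]] [1.23902319 0.27649108 0.55216677] [0.48021912 0.2386321  0.39467996 0.74610458]
top [[347.3364059    0.         259.52424608]
 [  0.         347.3364059  188.83414789]
 [  0.           0.           1.        ]] [ 0.51382318 -0.04592917  0.7160284 ] [-0.70480629 -0.05848316  0.0420726   0.70573204]
wrist [[297.31863964   0.         259.57723441]
 [  0.         297.31863964 192.13296546]
 [  0.           0.           1.        ]] [0.18896618 0.54967062 0.37239061] [ 0.841532   -0.13527409 -0.0814446   0.51661551]
```

View pics/scene0.png

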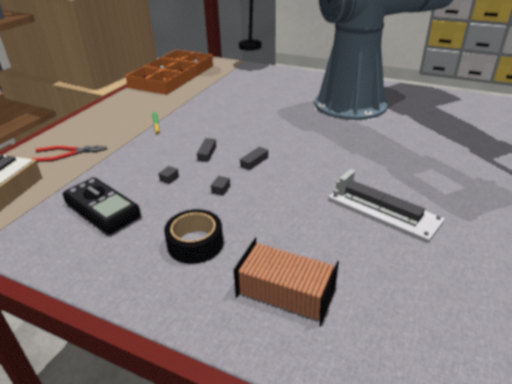

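View pics/top0.png

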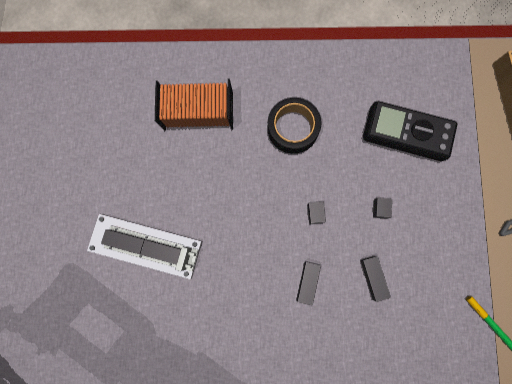

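View pics/wrist0.png

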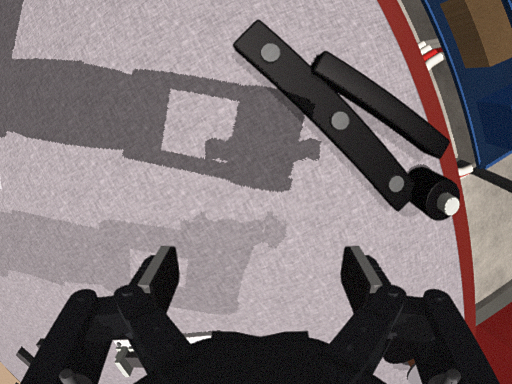

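The scene and top pictures show the jig at the left (top px ~(145,245)), with its stop at the right end of the row towards -y. The loose bars lie at about (317,212), (383,208), (309,283) and (375,278). I'll measure them from the top and scene views.

```bash
cat > h.py <<'E'
import numpy as np,cv2
from scipy.spatial.transform import Rotation as R
def rot(c): 
    w,x,y,z=c["orientation"]; return R.from_quat([x,y,z,w]).as_matrix()
def rays(c,uv,fish=False):
    uv=np.atleast_2d(uv).astype(float);K=c["K"]
    a=(uv[:,0]-K[0,2])/K[0,0]; b=(uv[:,1]-K[1,2])/K[1,1]
    if fish:
        th=np.hypot(a,b); s=np.where(th>1e-9,np.sin(th)/np.maximum(th,1e-9),1)
        d=np.c_[a*s,-b*s,-np.cos(th)]
    else: d=np.c_[a,-b,-np.ones_like(a)]
    return d@rot(c).T
def toplane(c,uv,z,fish=False):
    d=rays(c,uv,fish); e=np.array(c["eye"]); t=(z-e[2])/d[:,2]; return e+t[:,None]*d
def tri(c1,u1,c2,u2,f1=False,f2=False):
    d1=rays(c1,u1,f1)[0];d2=rays(c2,u2,f2)[0];d1/=np.linalg.norm(d1);d2/=np.linalg.norm(d2)
    e1,e2=np.array(c1["eye"]),np.array(c2["eye"])
    t=np.linalg.lstsq(np.c_[d1,-d2],e2-e1,rcond=None)[0]
    p,q=e1+t[0]*d1,e2+t[1]*d2; return (p+q)/2,np.linalg.norm(p-q)
def proj(c,p,fish=False):
    d=(np.atleast_2d(p)-np.array(c["eye"]))@rot(c);K=c["K"]
    x,y,z=d[:,0],-d[:,1],-d[:,2]
    if fish:
        r=np.hypot(x,y);th=np.arctan2(r,z);s=th/np.maximum(r,1e-9)
    else: s=1/z
    return np.c_[K[0,0]*x*s+K[0,2],K[1,1]*y*s+K[1,2]]
E
python3 - <<'E'
from h import *
T=dict(np.load("top0.npz"));S=dict(np.load("scene0.npz"))
for n,c,roi in(("top",T,(80,180,410,310)),("scene",S,(140,120,460,250))):
    g=cv2.cvtColor(c["img"],cv2.COLOR_RGB2GRAY); m=((g<75)*255).astype(np.uint8)
    x0,y0,x1,y1=roi;mm=np.zeros_like(m);mm[y0:y1,x0:x1]=m[y0:y1,x0:x1]
    cs,_=cv2.findContours(mm,cv2.RETR_EXTERNAL,cv2.CHAIN_APPROX_NONE)
    for k in cs:
        if cv2.contourArea(k)<60: continue
        r=cv2.minAreaRect(k);b=cv2.boxPoints(r)
        print(n,cv2.contourArea(k),np.round(r[0],1),np.round(b,1).tolist())
        if n=="top":
            for z in(.024,):
                w=toplane(c,b,z); print("  w",np.round(w[:,:2],4).tolist(),"ctr",w[:,:2].mean(0).round(4))
    big=cv2.resize(c["img"][y0:y1,x0:x1],None,fx=2.4,fy=2.4,interpolation=cv2.INTER_CUBIC);cv2.imwrite(f"pics/{n}0z.png",big[:,:,::-1])
E
```

```text
top 103.5 [367.5 278. ] [[360.0, 256.0], [375.0, 256.0], [375.0, 300.0], [360.0, 300.0]]
  w [[0.4804, -0.2254], [0.4804, -0.2544], [0.3978, -0.2506], [0.3977, -0.2221]] ctr [ 0.4391 -0.2381]
top 67.0 [377.3 210.6] [[365.6000061035156, 204.3000030517578], [376.6000061035156, 197.39999389648438], [389.0, 217.0], [378.0, 223.89999389648438]]
  w [[0.5814, -0.2406], [0.5952, -0.2629], [0.5561, -0.2854], [0.5425, -0.2632]] ctr [ 0.5688 -0.263 ]
scene 1971.0 [194.  229.5] [[165.0, 210.0], [223.0, 210.0], [223.0, 249.0], [165.0, 249.0]]
scene 391.0 [382.6 203.6] [[342.6000061035156, 194.89999389648438], [345.70001220703125, 185.89999389648438], [422.6000061035156, 212.1999969482422], [419.5, 221.3000030517578]]
scene 116.5 [221.  188.6] [[209.89999389648438, 186.8000030517578], [227.89999389648438, 179.6999969482422], [232.10000610351562, 190.3000030517578], [214.1999969482422, 197.5]]
scene 118.5 [169. 177.] [[158.8000030517578, 174.3000030517578], [176.6999969482422, 169.8000030517578], [179.1999969482422, 179.6999969482422], [161.3000030517578, 184.1999969482422]]
scene 170.0 [254.7 161. ] [[239.10000610351562, 160.6999969482422], [266.6000061035156, 150.8000030517578], [270.3999938964844, 161.3000030517578], [242.89999389648438, 171.1999969482422]]
scene 105.5 [207.8 153. ] [[195.5, 155.60000610351562], [214.0, 142.0], [220.10000610351562, 150.39999389648438], [201.60000610351562, 163.89999389648438]]
```

View pics/top0z.png

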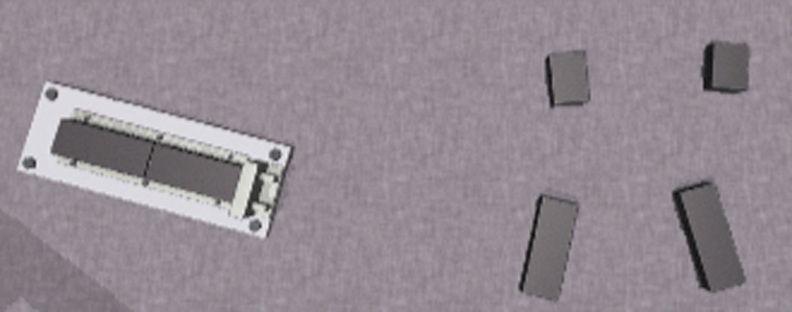

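View pics/scene0z.png

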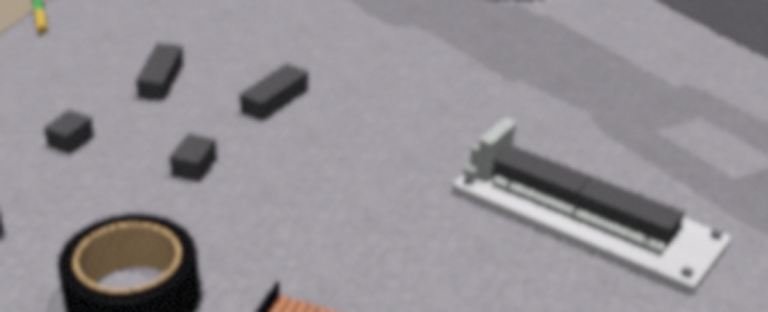

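```bash
python3 - <<'E'
from h import *
T=dict(np.load("top0.npz"));im=T["img"]
for r in(212,283,245): print(r,im[r,295:330,:].tolist() if r<245 else im[r,120:160].tolist())
E
```

```text
212 [[150, 143, 150], [151, 142, 149], [148, 138, 145], [149, 142, 148], [147, 138, 145], [155, 147, 155], [154, 144, 152], [155, 144, 153], [152, 143, 151], [146, 139, 145], [145, 138, 146], [152, 143, 152], [89, 86, 89], [42, 40, 44], [32, 31, 33], [125, 120, 121], [123, 114, 118], [121, 114, 117], [120, 115, 115], [118, 113, 115], [117, 113, 114], [117, 111, 116], [117, 113, 113], [117, 112, 114], [116, 111, 113], [113, 109, 112], [116, 112, 112], [113, 111, 113], [114, 109, 111], [98, 93, 97], [129, 123, 130], [147, 136, 143], [148, 142, 148], [142, 137, 142], [145, 137, 144]]
283 [[144, 136, 143], [147, 138, 145], [154, 143, 152], [146, 140, 148], [153, 144, 153], [150, 143, 150], [146, 135, 145], [146, 139, 147], [149, 142, 150], [146, 137, 144], [148, 138, 147], [151, 139, 148], [139, 131, 139], [147, 138, 144], [146, 136, 145], [146, 138, 145], [151, 142, 148], [150, 142, 150], [138, 131, 139], [143, 133, 141], [155, 147, 156], [153, 145, 152], [148, 140, 150], [152, 144, 152], [147, 139, 147], [146, 137, 145], [146, 138, 146], [158, 149, 158], [150, 143, 149], [147, 139, 147], [152, 144, 149], [154, 146, 153], [150, 143, 148], [149, 139, 149], [148, 140, 148], [154, 146, 154], [157, 148, 155], [157, 146, 156], [150, 142, 149], [150, 142, 149]]
245 [[92, 87, 88], [92, 86, 91], [93, 88, 92], [90, 86, 88], [95, 92, 93], [94, 89, 90], [95, 89, 91], [93, 89, 93], [94, 88, 92], [94, 88, 93], [94, 88, 93], [94, 90, 93], [96, 89, 94], [97, 89, 95], [98, 93, 95], [98, 95, 97], [94, 91, 92], [100, 96, 99], [96, 92, 96], [98, 94, 97], [96, 92, 96], [103, 97, 99], [46, 40, 45], [95, 92, 93], [97, 93, 95], [95, 91, 91], [98, 94, 95], [95, 93, 95], [96, 93, 94], [97, 92, 93], [98, 93, 94], [98, 95, 95], [96, 94, 96], [99, 97, 97], [101, 95, 98], [98, 95, 96], [102, 98, 101], [100, 95, 99], [100, 95, 98], [104, 101, 103]]
```

The zooms show light-grey top faces with dark sides visible on the left. I'll segment the top faces only, by grey level.

```bash
cat >> h.py <<'E'
def faces(c,roi,lo,hi,amin,blur=5):
    g=cv2.medianBlur(cv2.cvtColor(c["img"],cv2.COLOR_RGB2GRAY),blur)
    m=cv2.inRange(g,lo,hi); M=np.zeros_like(m);x0,y0,x1,y1=roi;M[y0:y1,x0:x1]=m[y0:y1,x0:x1]
    M=cv2.morphologyEx(M,cv2.MORPH_OPEN,np.ones((3,3),np.uint8))
    cs,_=cv2.findContours(M,cv2.RETR_EXTERNAL,cv2.CHAIN_APPROX_NONE)
    return [k for k in cs if cv2.contourArea(k)>amin]
def rect_world(c,k,z,fish=False):
    w=toplane(c,k.reshape(-1,2),z,fish)[:,:2]
    (cx,cy),(a,b),ang=cv2.minAreaRect((w*1000).astype(np.float32))
    if a<b: a,b,ang=b,a,ang+90
    ang=(ang+90)%180-90
    return np.array([cx,cy,a,b])/1000,np.radians(ang)
E
python3 - <<'E'
from h import *
T=dict(np.load("top0.npz"));S=dict(np.load("scene0.npz"))
L=faces(T,(290,180,410,310),60,131,120,3)
for k in L:
    r,a=rect_world(T,k,.024); print("bar",k.reshape(-1,2).mean(0).round(1),r.round(4),round(a,3))
for k in faces(T,(95,225,190,275),60,131,100,3):
    r,a=rect_world(T,k,.036); print("jig",cv2.contourArea(k),r.round(4),round(a,3))
# jig deck
g=cv2.cvtColor(T["img"],cv2.COLOR_RGB2GRAY);m=cv2.inRange(g,185,255);M=np.zeros_like(m);M[200:290,70:220]=m[200:290,70:220]
p=np.argwhere(M)[:,::-1].astype(np.float32); k=cv2.convexHull(p)
r,a=rect_world(T,k,.012);print("deck",r.round(4),round(a,3))
# scene masks
g=cv2.cvtColor(S["img"],cv2.COLOR_RGB2GRAY)
for v in range(168,185,2): print(v,g[v,156:184].tolist())
E
```

```text
bar [308.4 281.8] [ 0.4319 -0.1244  0.0866  0.0355] -0.265
bar [376.1 276.9] [ 0.4407 -0.2552  0.0899  0.0315] 0.28
bar [316.3 212.2] [ 0.5653 -0.1422  0.0457  0.0357] -0.002
bar [383.8 207.5] [ 0.5747 -0.2774  0.0453  0.0296] -0.053
jig 1239.0 [0.501  0.2016 0.155  0.0365] 1.321
deck [0.5    0.2046 0.2183 0.0768] 1.314
168 [160, 157, 158, 159, 160, 159, 154, 142, 131, 116, 99, 92, 90, 88, 90, 93, 95, 101, 107, 113, 120, 131, 142, 155, 159, 159, 158, 159]
170 [159, 158, 156, 153, 146, 135, 118, 103, 95, 91, 88, 87, 87, 88, 87, 88, 88, 86, 81, 75, 71, 81, 117, 149, 159, 160, 159, 160]
172 [160, 153, 139, 120, 102, 96, 90, 89, 89, 90, 88, 89, 87, 88, 84, 84, 78, 65, 52, 44, 43, 62, 107, 145, 160, 161, 160, 159]
174 [157, 145, 114, 78, 64, 67, 72, 78, 82, 85, 85, 86, 84, 76, 68, 54, 45, 40, 37, 35, 37, 51, 89, 131, 153, 160, 160, 160]
176 [159, 150, 125, 82, 47, 41, 44, 46, 51, 58, 63, 64, 55, 50, 43, 36, 36, 37, 36, 35, 37, 52, 86, 127, 151, 158, 160, 159]
178 [163, 161, 143, 100, 55, 40, 38, 38, 39, 40, 39, 38, 39, 37, 37, 35, 35, 37, 41, 52, 73, 103, 133, 150, 158, 159, 160, 160]
180 [159, 154, 141, 113, 80, 57, 46, 43, 40, 38, 39, 40, 36, 36, 38, 38, 45, 66, 88, 111, 133, 149, 157, 160, 160, 160, 160, 159]
182 [158, 155, 149, 142, 131, 120, 112, 99, 82, 70, 61, 51, 47, 49, 65, 88, 110, 130, 145, 152, 156, 158, 159, 160, 158, 157, 160, 159]
184 [159, 159, 159, 158, 156, 153, 150, 144, 138, 133, 128, 121, 117, 122, 136, 149, 156, 159, 159, 159, 158, 158, 159, 158, 158, 158, 156, 156]
```

Deck 218x77 mm and bars ~84x30 mm match the given sizes, and the jig's yaw is about 1.314. Next I fly towards the bars and take wrist views of the jig and bars on the way.

>>> apply_moves --plan '[{"translation":[-0.043,-0.0395,0],"angular":[0,0,0],"hand":0.085},{"translation":[-0.043,-0.0395,0],"angular":[0,0,0],"hand":0.085},{"translation":[-0.043,-0.0395,0],"angular":[0,0,0],"hand":0.085},{"translation":[-0.043,-0.0395,0],"angular":[0,0,0],"hand":0.085},{"translation":[-0.043,-0.0395,0],"angular":[0,0,0],"hand":0.085},{"translation":[-0.043,-0.0395,0],"angular":[0,0,0],"hand":0.085},{"translation":[-0.043,-0.0395,0],"angular":[0,0,0],"hand":0.085},{"translation":[0,0,0],"angular":[0,0,0],"hand":0.085}]'

```text
time_s: 1.15
eef_pos: [0.4046, 0.1269, 0.2313]
eef_rot: [0.0, 0.236, 0.972, -0.0]
wrist_force: [-0.0, 0.8, 1.2]
opening: 0.99
```

```bash
cat > snap.py <<'E'
import sys
from h import *
from bench import ctrl
n=sys.argv[1];c=ctrl.camera("wrist");np.savez(n+".npz",**c);cv2.imwrite(f"pics/{n}.png",c["img"][:,:,::-1])
print(c["eye"],"look",-rot(c)[:,2],"right",rot(c)[:,0]);o=ctrl.get_obs();print(o["time_s"],o["eef_pos"],o["eef_rot"],o["q"])
E
python3 snap.py w1
```

```text
[0.33414868 0.16437938 0.37315252] look [ 0.27713769 -0.1450314  -0.94982135] right [ 0.45918596  0.88833861 -0.00166269]
1.2 [0.40376115 0.12874851 0.23115567] [-2.13377265e-04  2.34582480e-01  9.72096195e-01  4.88010247e-05] [ 2.68423953e-02 -1.75753606e-01  1.96463842e+00  2.10403391e-04
  1.35309442e+00 -1.07042132e+00]
```

View pics/w1.png

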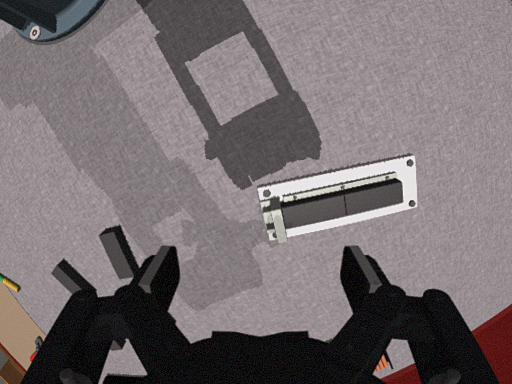

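The wrist picture shows the jig: first course from about (283,210) to (402,192), stop at ~(274,220). I go on to the bars and measure the jig meanwhile.

>>> apply_moves --plan '[{"translation":[-0.0437,-0.039,0],"angular":[0,0,0],"hand":0.085},{"translation":[-0.0437,-0.039,0],"angular":[0,0,0],"hand":0.085},{"translation":[-0.0437,-0.039,0],"angular":[0,0,0],"hand":0.085},{"translation":[-0.0437,-0.039,0],"angular":[0,0,0],"hand":0.085},{"translation":[-0.0437,-0.039,0],"angular":[0,0,0],"hand":0.085},{"translation":[-0.0437,-0.039,0],"angular":[0,0,0],"hand":0.085},{"translation":[0,0,0],"angular":[0,0,-0.15],"hand":0.085},{"translation":[0,0,0],"angular":[0,0,-0.15],"hand":0.085},{"translation":[0,0,0],"angular":[0,0,0],"hand":0.085}]'

```text
time_s: 2.33
eef_pos: [0.532, -0.1951, 0.2308]
eef_rot: [-0.0, 0.084, 0.996, 0.0]
wrist_force: [-0.2, 0.2, 0.2]
opening: 0.995
```

```bash
python3 snap.py w2
```

```text
[ 0.4539619  -0.18105791  0.3727476 ] look [ 0.30645869 -0.0527761  -0.95041978] right [ 1.68518315e-01  9.85698443e-01 -3.97105301e-04]
2.375 [ 0.53198537 -0.19520768  0.23098475] [-2.32604039e-04  8.47958201e-02  9.96398275e-01  3.05113442e-04] [-5.61284989e-01  1.63030413e-01  1.62815155e+00  3.37052625e-04
  1.35110395e+00 -1.96235933e+00]
```

View pics/w2.png

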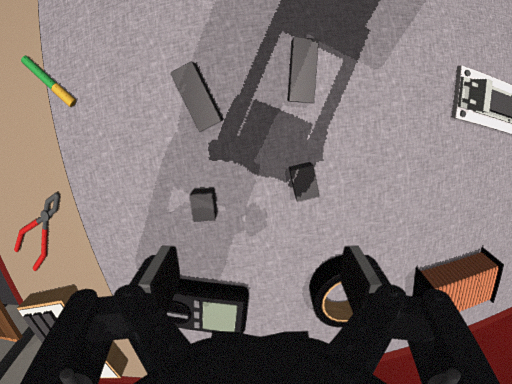

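```bash
python3 - <<'E'
from h import *
W=dict(np.load("w2.npz"))["img"];J=dict(np.load("w1.npz"))["img"]
def z(im,x0,y0,x1,y1,f,n):
    b=cv2.resize(im[y0:y1,x0:x1],None,fx=f,fy=f,interpolation=cv2.INTER_CUBIC)
    for i in range(x0-x0%20+20,x1,20): cv2.putText(b,str(i),(int((i-x0)*f),10),0,.35,(255,0,0)); cv2.line(b,(int((i-x0)*f),12),(int((i-x0)*f),18),(255,0,0))
    for i in range(y0-y0%20+20,y1,20): cv2.putText(b,str(i),(0,int((i-y0)*f)),0,.35,(255,0,0)); cv2.line(b,(24,int((i-y0)*f)),(30,int((i-y0)*f)),(255,0,0))
    cv2.imwrite(n,b[:,:,::-1])
z(W,160,25,340,230,2.9,"pics/w2z.png"); z(J,240,140,440,260,3.9,"pics/w1z.png")
E
```

```text
(no output)
```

View pics/w2z.png

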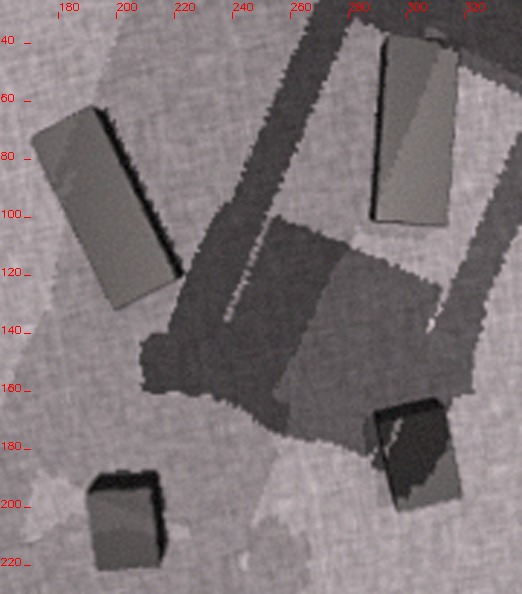

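View pics/w1z.png

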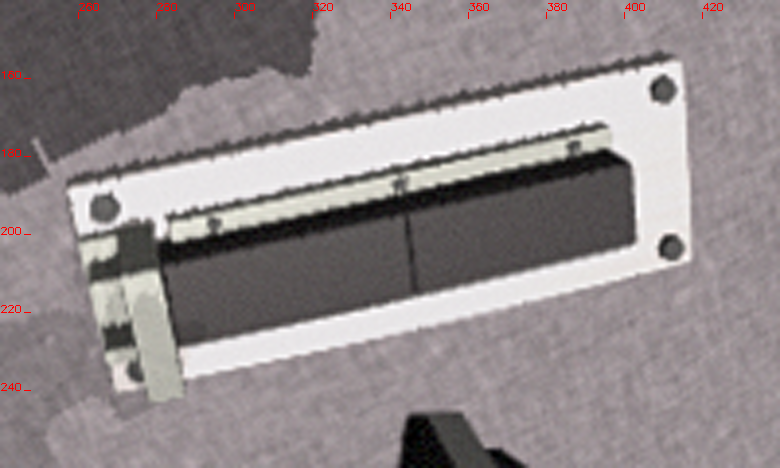

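The zooms show all four bars' top-face corners and the first course clearly. I intersect the hand-read corners with the plane, and check heights by triangulating against the top view.

```bash
cat > m.py <<'E'
from h import *
def report(name,c,px,z,T,tk=None):
    px=np.array(px,float); w=toplane(c,px,z,True)[:,:2]; ctr=w.mean(0)
    s=[np.linalg.norm(w[i]-w[(i+1)%4]) for i in range(4)]
    i=int(np.argmax([s[0]+s[2],s[1]+s[3]])); v=(w[i+1]-w[i])/1; v2=w[(i+2)%4]-w[(i+3)%4]; d=v+v2
    print(name,"ctr",ctr.round(4),"sides",np.round(s,4),"ang",round(np.arctan(d[1]/d[0]),3))
    if tk is not None:
        p,e=tri(c,px.mean(0),T,tk,True); print("   tri",p.round(4),"miss",round(e,4))
    return w
E
python3 - <<'E'
from m import *
T=dict(np.load("top0.npz"));W=dict(np.load("w2.npz"));J=dict(np.load("w1.npz"))
f=lambda L,s,o:np.array(L)/s+o
L=faces(T,(290,180,410,310),60,131,120,3)
tc=[np.array(cv2.minAreaRect(k)[0]) for k in L];print(np.round(tc,1).tolist())
near=lambda p:min(tc,key=lambda q:np.hypot(*(q-p)))
o=np.array([160,25])
report("whole1",W,f([(390,40),(459,50),(447,226),(378,221)],2.9,o),.024,T,near((308,282)))
report("whole2",W,f([(33,138),(94,110),(174,282),(117,309)],2.9,o),.024,T,near((376,277)))
report("half1",W,f([(380,420),(442,407),(461,495),(398,511)],2.9,o),.024,T,near((316,212)))
report("half2",W,f([(91,492),(157,486),(161,562),(98,570)],2.9,o),.024,T,near((384,208)))
o=np.array([240,140])
# base row top
jt=[cv2.minAreaRect(k)[0] for k in faces(T,(95,225,190,275),60,131,100,3)]
report("row",J,f([(164,264),(628,165),(635,242),(178,346)],3.9,o),.036,T,jt[0])
report("deck",J,f([(68,184),(681,60),(692,258),(118,390)],3.9,o),.012,T)
for v in (f([(104,209)],3.9,o),f([(663,89)],3.9,o),f([(671,247)],3.9,o)): print(toplane(J,v,.012,True).round(4))
print("seam",toplane(J,f([(410,251)],3.9,o),.036,True).round(4), "stop top",toplane(J,f([(136,279),(159,276),(183,395),(150,402)],3.9,o),.056,True)[:,:2].round(4).tolist())
E
```

```text
[[308.4, 281.6], [376.4, 277.2], [316.0, 212.5], [384.5, 207.5]]
whole1 ctr [ 0.4301 -0.1245] sides [0.028  0.0732 0.0281 0.0747] ang -0.228
   tri [ 0.4309 -0.1246  0.022 ] miss 0.001
whole2 ctr [ 0.4384 -0.2543] sides [0.0277 0.0786 0.0261 0.08  ] ang 0.256
   tri [ 0.4396 -0.2543  0.0253] miss 0.0019
half1 ctr [ 0.5645 -0.1433] sides [0.0267 0.0403 0.0283 0.0414] ang 0.072
   tri [ 0.5656 -0.1428  0.0191] miss 0.0002
half2 ctr [ 0.5742 -0.274 ] sides [0.0295 0.0354 0.0294 0.037 ] ang -0.166
   tri [ 0.5744 -0.2754  0.0246] miss 0.0037
row ctr [0.4969 0.2002] sides [0.1569 0.0278 0.1589 0.0288] ang 1.311
   tri [0.4994 0.2003 0.031 ] miss 0.0059
deck ctr [0.4979 0.2054] sides [0.2177 0.0756 0.2178 0.0773] ang 1.31
[[0.4454 0.1164 0.012 ]]
[[0.4959 0.3097 0.012 ]]
[[0.554  0.2943 0.012 ]]
seam [[0.4956 0.2002 0.036 ]] stop top [[0.4556, 0.1208], [0.4579, 0.1272], [0.4971, 0.1166], [0.4945, 0.1065]]
```

Heights come out at 19–25 mm (bars) and 31 mm (row), consistent with 24 and 36 mm. By length, half1 ≈ 41 mm and half2 ≈ 36–38 mm. I go for half1.

>>> apply_moves --plan '[{"translation":[0,0,0],"angular":[0,0,-0.121],"hand":0.085},{"translation":[0,0,0],"angular":[0,0,-0.121],"hand":0.085},{"translation":[-0.036,0.0495,0],"angular":[0,0,0],"hand":0.085},{"translation":[0,0,0.06],"angular":[0,0,0],"hand":0.085},{"translation":[0,0,0.06],"angular":[0,0,0],"hand":0.085},{"translation":[0,0,0.05],"angular":[0,0,0],"hand":0.06},{"translation":[0,0,0],"angular":[0,0,0],"hand":0.06},{"translation":[0,0,0],"angular":[0,0,0],"hand":0.06}]'

```text
time_s: 3.38
eef_pos: [0.5653, -0.145, 0.0633]
eef_rot: [0.001, -0.036, 0.999, -0.001]
wrist_force: [0.3, -1.2, 1.1]
opening: 0.704
```

```bash
python3 snap.py w3
```

```text
[ 0.48589409 -0.14987958  0.20502127] look [ 0.31303933  0.02015315 -0.94952632] right [-0.07140249  0.99744477 -0.00236974]
3.425 [ 0.56591323 -0.14543125  0.06414963] [ 0.00199712 -0.03641519  0.9993342  -0.00104829] [-4.54560782e-01  3.99281978e-01  1.70205868e+00  3.99342235e-05
  1.03574107e+00 -2.09822406e+00]
```

View pics/w3.png

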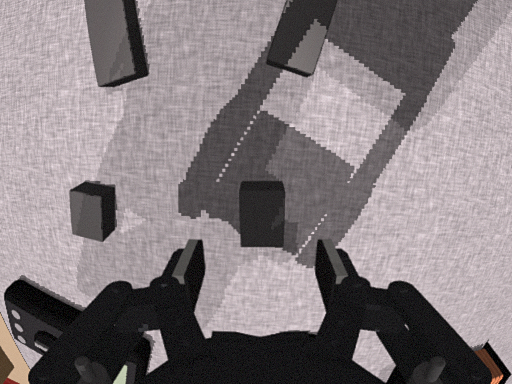

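The wrist view shows half1 square between the fingers, its top face around (263,218).

```bash
cat > zoom.py <<'E'
import sys
from h import *
n=sys.argv[1];x0,y0,x1,y1=map(int,sys.argv[2:6]);im=dict(np.load(n+".npz"))["img"]
f=min(780/(x1-x0),580/(y1-y0));b=cv2.resize(im[y0:y1,x0:x1],None,fx=f,fy=f,interpolation=cv2.INTER_CUBIC)
b=np.clip(b.astype(float)*float(sys.argv[7] if len(sys.argv)>7 else 1),0,255).astype(np.uint8)
for i in range(x0-x0%10+10,x1,10): cv2.putText(b,str(i),(int((i-x0)*f),10),0,.35,(255,0,0)); cv2.line(b,(int((i-x0)*f),12),(int((i-x0)*f),20),(255,0,0))
for i in range(y0-y0%10+10,y1,10): cv2.putText(b,str(i),(0,int((i-y0)*f)),0,.35,(255,0,0)); cv2.line(b,(24,int((i-y0)*f)),(32,int((i-y0)*f)),(255,0,0))
cv2.imwrite(f"pics/{n}_{x0}_{y0}.png",b[:,:,::-1]);print(f)
E
python3 zoom.py w3 220 165 310 260 2.5
```

```text
6.105263157894737
```

View pics/w3_220_165.png

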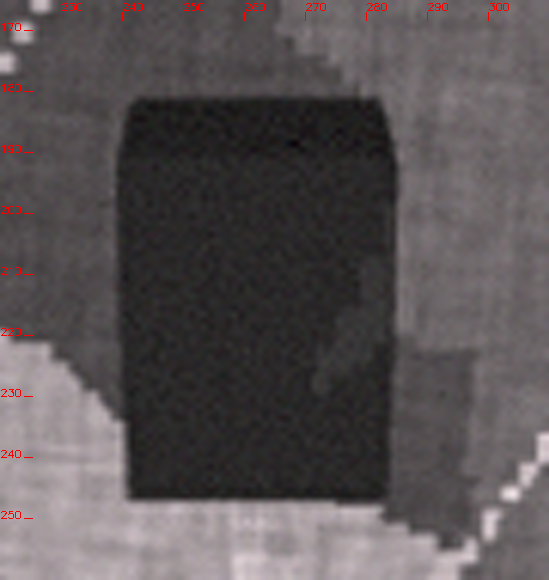

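```bash
python3 - <<'E'
from m import *
T=dict(np.load("top0.npz"));W=dict(np.load("w3.npz"));W2=dict(np.load("w2.npz"))
p=[(239.5,191),(285,192),(283.5,247),(240.5,246.8)]
report("half1",W,p,.024,T,(316,212.5))
q=np.array([(380,420),(442,407),(461,495),(398,511)])/2.9+[160,25]
for a,b in zip(p,q): print(tri(W,a,W2,b,True,True))
E
```

```text
half1 ctr [ 0.5652 -0.1429] sides [0.0292 0.0401 0.0298 0.0406] ang 0.07
   tri [ 0.5655 -0.1427  0.0209] miss 0.0005
(array([ 0.54264575, -0.15857554,  0.03289183]), np.float64(0.00033790183629359697))
(array([ 0.54407939, -0.13049117,  0.02332953]), np.float64(0.0017993661921126868))
(array([ 0.58277565, -0.12753413,  0.02655033]), np.float64(0.0011150438841958303))
(array([ 0.58538432, -0.15616307,  0.02579433]), np.float64(0.0003300272947104613))
```

Two wrist places put the top corners at 23–33 mm (mean 27). The centre is 2 mm to the left of the TCP. I descend and grip.

>>> apply_moves --plan '[{"translation":[0,0.002,0.04],"angular":[0,0,0],"hand":0.06},{"translation":[0,0,0.02],"angular":[0,0,0],"hand":0.06},{"translation":[0,0,0],"angular":[0,0,0],"hand":0.045},{"translation":[0,0,0],"angular":[0,0,0],"hand":0.02},{"translation":[0,0,0],"angular":[0,0,0],"hand":0.02},{"translation":[0,0,0],"angular":[0,0,0],"hand":0.02}]'

```text
time_s: 4.18
eef_pos: [0.565, -0.1435, 0.0029]
eef_rot: [0.001, -0.037, 0.999, -0.001]
wrist_force: [-1.2, -0.6, 7.1]
opening: 0.339
```

```bash
cat > plan.py <<'E'
# usage: plan.py x y z yaw_of_tool_x [n] : rows in tool axes, from measured pose
import sys
from h import *
from bench import ctrl
o=ctrl.get_obs();p=o["eef_pos"];w,x,y,z=o["eef_rot"];Rm=R.from_quat([x,y,z,w]).as_matrix()
yaw=np.arctan2(Rm[1,0],Rm[0,0]);t=np.array([float(v) for v in sys.argv[1:4]]);ty=float(sys.argv[4]) if sys.argv[4]!="k" else yaw
dy=(ty-yaw+np.pi)%(2*np.pi)-np.pi; d=t-p
n=max(int(np.ceil(np.linalg.norm(d)/.06)),int(np.ceil(abs(dy)/.18)),1)
if len(sys.argv)>5:n=int(sys.argv[5])
print("now",p.round(4),"yaw",round(yaw,4),"tilt",Rm[:,2].round(4),"n",n,"turn",round(-dy/n,4),"f",o["wrist_force"].round(1))
for i in range(n):
    # shift is along tool axes as they stand before the row
    a=yaw+dy*i/n; s=d/n; print([round(float(v),4) for v in (s[0]*np.cos(a)+s[1]*np.sin(a), s[0]*np.sin(a)-s[1]*np.cos(a), -s[2])])
E
python3 plan.py 0.486 0.155 0.14 4.454
```

```text
now [ 0.565  -0.1435  0.0029] yaw -3.0684 tilt [ 0.0026 -0.0013 -1.    ] n 7 turn -0.177 f [-1.2 -0.6  7.1]
[0.0081, 0.0434, -0.0196]
[0.0004, 0.0441, -0.0196]
[-0.0074, 0.0435, -0.0196]
[-0.0149, 0.0415, -0.0196]
[-0.022, 0.0382, -0.0196]
[-0.0284, 0.0338, -0.0196]
[-0.0339, 0.0282, -0.0196]
```

>>> apply_moves --plan '[{"translation":[0,0,-0.004],"angular":[0,0,0],"hand":0.02},{"translation":[0,0,-0.02],"angular":[0,0,0],"hand":0.02},{"translation":[0,0,0],"angular":[0,0,0],"hand":0.02}]'

```text
time_s: 4.55
eef_pos: [0.5653, -0.1437, 0.0277]
eef_rot: [0.002, -0.037, 0.999, -0.001]
wrist_force: [0.1, 0.7, -0.7]
opening: 0.338
```

>>> apply_moves --plan '[{"translation":[0.008,0.0434,-0.016],"angular":[0,0,-0.177],"hand":0.02},{"translation":[0.0004,0.044,-0.016],"angular":[0,0,-0.177],"hand":0.02},{"translation":[-0.0074,0.0435,-0.016],"angular":[0,0,-0.177],"hand":0.02},{"translation":[-0.015,0.0415,-0.016],"angular":[0,0,-0.177],"hand":0.02},{"translation":[-0.022,0.038,-0.016],"angular":[0,0,-0.177],"hand":0.02},{"translation":[-0.0284,0.034,-0.016],"angular":[0,0,-0.177],"hand":0.02},{"translation":[-0.034,0.028,-0.016],"angular":[0,0,-0.177],"hand":0.02},{"translation":[0,0,0],"angular":[0,0,0],"hand":0.02},{"translation":[0,0,0],"angular":[0,0,0],"hand":0.02}]'

```text
time_s: 5.68
eef_pos: [0.485, 0.1553, 0.1371]
eef_rot: [-0.0, -0.61, 0.793, -0.0]
wrist_force: [-0.2, 0.2, -1.6]
opening: 0.336
```

```bash
python3 snap.py w4
```

```text
[0.46523904 0.07873592 0.27907901] look [ 0.08018532  0.29983511 -0.95061518] right [-9.66226873e-01  2.57692802e-01 -2.22866614e-04]
5.725 [0.48499592 0.1548259  0.13686832] [-3.51149241e-04 -6.09367829e-01  7.92887587e-01 -8.43431349e-06] [ 7.57615944e-02  1.43993466e-01  1.85472147e+00 -4.38095390e-04
  1.14345616e+00 -2.80537923e+00]
```

View pics/w4.png

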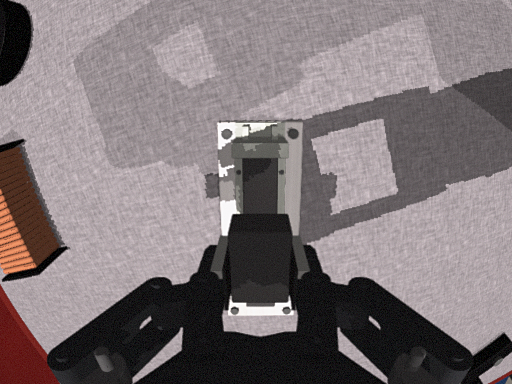

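The bar is held, and the jig appears almost exactly upright under it: stop at ~(260,150), base row from (241,158) to (279,215). I zoom in for edges.

```bash
python3 zoom.py w4 205 115 315 225 1.6
```

```text
5.2727272727272725
```

View pics/w4_205_115.png

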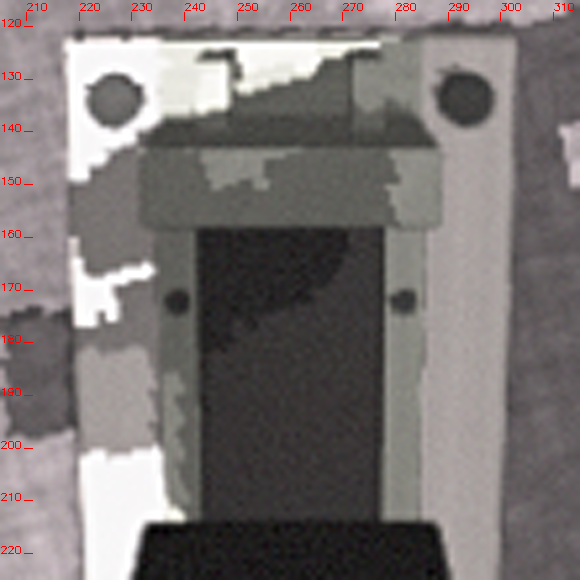

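```bash
cat > jigm.py <<'E'
from m import *
W=dict(np.load("w4.npz"));f=lambda L:np.array(L,float)/5.2727+[205,115]-0.0
tcp=np.array([.4850,.1551]);
def pr(n,L,z):
    w=toplane(W,f(L),z,True)[:,:2];print(n,w.round(4).tolist());return w
b=pr("base",[(196,230),(202,515),(385,230),(381,515)],.036)
d=pr("deck",[(66,40),(84,570),(517,40),(497,570)],.012)
s=pr("stop",[(140,227),(441,227)],.056)
for n,w in(("base",b),("deck",d)):
    v=(w[1]-w[0])/np.linalg.norm(w[1]-w[0])+(w[3]-w[2])/np.linalg.norm(w[3]-w[2]);a=np.arctan2(v[1],v[0])
    e=np.array([np.cos(a),np.sin(a)]);nn=np.array([-e[1],e[0]])
    e2=np.array([np.cos(1.312),np.sin(1.312)]);n2=np.array([-e2[1],e2[0]])
    print(n,"ang",a,"width",(w[0]+w[1]-w[2]-w[3])@nn/2,"row lateral rel TCP (n)",(w.mean(0)-tcp)@n2, "stop rel tcp along e",(s.mean(0)-tcp)@e2,"stoplat",(s.mean(0)-tcp)@n2,"stop ang",np.arctan2(*(s[1]-s[0])[::-1]),"stopw",np.linalg.norm(s[1]-s[0]))
E
python3 jigm.py
```

```text
base [[0.4922, 0.1233], [0.5045, 0.1701], [0.4633, 0.131], [0.4756, 0.1778]]
deck [[0.5074, 0.0897], [0.5329, 0.1842], [0.433, 0.1095], [0.4582, 0.2042]]
stop [[0.4977, 0.117], [0.4555, 0.1283]]
base ang 1.3141406518591727 width -0.02992199136277186 row lateral rel TCP (n) -0.00010142066636016437 stop rel tcp along e -0.033517099861269564 stoplat -0.0001742859413943459 stop ang 2.8811407235074555 stopw 0.04374665462878212
deck ang 1.3088685918407483 width -0.07713717433205164 row lateral rel TCP (n) -4.894970173664025e-05 stop rel tcp along e -0.033517099861269564 stoplat -0.0001742859413943459 stop ang 2.8811407235074555 stopw 0.04374665462878212
```

Everything agrees (base 29.9 mm wide, stop 43.7 mm, lateral error 0.1 mm), and the stop face is 33.5 mm ahead of the TCP. I descend to just above the course.

>>> apply_moves --plan '[{"translation":[0.004,0,0.04],"angular":[0,0,0],"hand":0.02},{"translation":[0,0,0.035],"angular":[0,0,0],"hand":0.02},{"translation":[0,0,0.015],"angular":[0,0,0],"hand":0.02},{"translation":[0,0,0],"angular":[0,0,0],"hand":0.02},{"translation":[0,0,0],"angular":[0,0,0],"hand":0.02}]'

```text
time_s: 6.35
eef_pos: [0.4853, 0.1515, 0.0484]
eef_rot: [0.001, -0.61, 0.793, -0.001]
wrist_force: [0.3, 0.6, -0.8]
opening: 0.341
```

```bash
python3 snap.py w5; python3 plan.py .4808 .1389 .039 4.454 1
```

```text
[0.46525496 0.07482051 0.19026217] look [ 0.08192048  0.30035605 -0.95030273] right [-0.96625144  0.25759392 -0.00187929]
6.4 [0.48543016 0.15161285 0.04866298] [ 1.07289884e-03 -6.09873252e-01  7.92497918e-01 -7.17657593e-04] [ 6.89719511e-02  2.84049293e-01  1.90120653e+00 -8.27708972e-06
  9.53755258e-01 -2.81362217e+00]
now [0.4854 0.1516 0.0487] yaw -1.8298 tilt [ 2.6e-03  2.0e-04 -1.0e+00] n 1 turn -0.0006 f [ 0.   0.6 -1.7]
[0.0135, 0.0012, 0.0097]
```

View pics/w5.png

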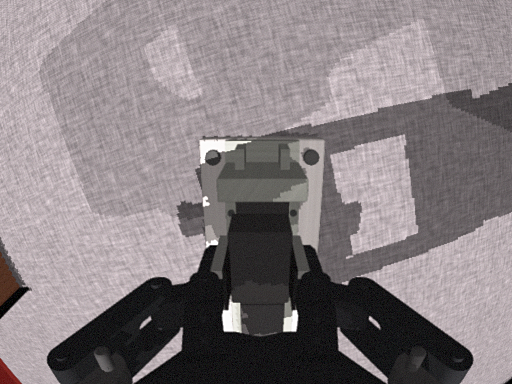

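>>> apply_moves --plan '[{"translation":[0,0.0012,0.006],"angular":[0,0,0],"hand":0.02},{"translation":[0,0,0.0025],"angular":[0,0,0],"hand":0.02},{"translation":[0,0,0],"angular":[0,0,0],"hand":0.02}]'

```text
time_s: 6.78
eef_pos: [0.483, 0.1521, 0.039]
eef_rot: [0.0, -0.61, 0.792, -0.0]
wrist_force: [-0.4, -0.3, 0.6]
opening: 0.334
```

>>> apply_moves --plan '[{"translation":[0,0,0.0005],"angular":[0,0,0],"hand":0.02},{"translation":[0,0,0],"angular":[0,0,0],"hand":0.02}]'

```text
time_s: 7.02
eef_pos: [0.483, 0.1521, 0.0389]
eef_rot: [0.0, -0.61, 0.792, -0.0]
wrist_force: [-2.2, -0.3, 6.4]
opening: 0.334
```

```bash
cat > st.py <<'E'
from bench import ctrl
import numpy as np
o=ctrl.get_obs();p=o["eef_pos"];w=o["wrist_force"];a=1.312;e=np.array([np.cos(a),np.sin(a)]);n=np.array([-e[1],e[0]])
d=p[:2]-np.array([.4850,.1551])-n*-.0001
print("t",o["time_s"],"along from stop",round(d@e+.0335,4),"lat",round(d@n,4),"z",p[2].round(4),"F e,n,z",(w[:2]@e).round(1),(w[:2]@n).round(1),w[2].round(1),"T",o["torque"].round(2),"open",round(o["opening"]*.0854,4))
E
python3 st.py
```

```text
t 7.025 along from stop 0.0301 lat 0.0013 z 0.0389 F e,n,z -0.8 2.1 6.4 T [ 0.03  0.54 -0.01] open 0.0285
```

Contact is felt (about 8 N). I ease off a little and slide towards the stop.

>>> apply_moves --plan '[{"translation":[0,0,-0.0004],"angular":[0,0,0],"hand":0.02},{"translation":[0.002,-0.0008,0],"angular":[0,0,0],"hand":0.02},{"translation":[0.002,0,0],"angular":[0,0,0],"hand":0.02},{"translation":[0.002,0,0],"angular":[0,0,0],"hand":0.02},{"translation":[0,0,0],"angular":[0,0,0],"hand":0.02}]'

```text
time_s: 7.65
eef_pos: [0.4826, 0.1458, 0.039]
eef_rot: [0.0, -0.61, 0.792, -0.0]
wrist_force: [0.4, 0.1, 3.0]
opening: 0.339
```

```bash
python3 st.py; python3 snap.py w6;python3 zoom.py w6 190 130 330 270 1.6
```

```text
t 7.65 along from stop 0.0239 lat 0.0 z 0.039 F e,n,z 0.2 -0.4 3.0 T [ 0.27 -0.12  0.02] open 0.029
[0.46276874 0.0691686  0.18082818] look [ 0.08084887  0.30026373 -0.95042367] right [-9.66366121e-01  2.57168430e-01 -9.58795939e-04]
7.7 [0.48261546 0.14581057 0.03896151] [ 3.33168265e-04 -6.09948015e-01  7.92441293e-01 -3.24470589e-04] [ 5.76750401e-02  2.94711909e-01  1.91334998e+00 -2.00318141e-04
  9.32614671e-01 -2.82499217e+00]
4.142857142857143
```

View pics/w6_190_130.png

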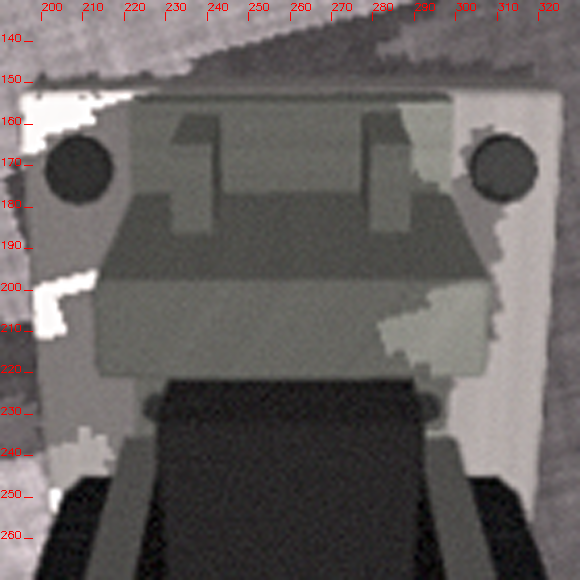

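The bar front is near the stop and centred on it. Now 1 mm steps with force checks.

>>> apply_moves --plan '[{"translation":[0.001,0,0],"angular":[0,0,0],"hand":0.02},{"translation":[0.001,0,0],"angular":[0,0,0],"hand":0.02}]'

```text
time_s: 7.95
eef_pos: [0.482, 0.1442, 0.0389]
eef_rot: [0.0, -0.61, 0.792, -0.0]
wrist_force: [0.9, 3.3, 4.7]
opening: 0.339
```

```bash
python3 st.py
```

```text
t 7.95 along from stop 0.0222 lat 0.0002 z 0.0389 F e,n,z 3.5 -0.1 4.7 T [ 0.61 -0.17 -0.02] open 0.029
```

>>> apply_moves --plan '[{"translation":[0.0007,0,0],"angular":[0,0,0],"hand":0.02}]'

```text
time_s: 8.07
eef_pos: [0.4817, 0.1435, 0.0389]
eef_rot: [0.0, -0.61, 0.792, -0.0]
wrist_force: [1.8, 3.3, 5.8]
opening: 0.338
```

```bash
python3 st.py
```

```text
t 8.075 along from stop 0.0215 lat 0.0003 z 0.0389 F e,n,z 3.6 -0.9 5.8 T [ 0.62 -0.15 -0.02] open 0.0289
```

>>> apply_moves --plan '[{"translation":[0.0005,0,0],"angular":[0,0,0],"hand":0.02}]'

```text
time_s: 8.2
eef_pos: [0.4816, 0.1431, 0.0389]
eef_rot: [0.0, -0.61, 0.792, -0.0]
wrist_force: [0.5, 3.6, 5.3]
opening: 0.333
```

```bash
python3 st.py
```

```text
t 8.2 along from stop 0.021 lat 0.0003 z 0.0389 F e,n,z 3.6 0.5 5.3 T [ 0.63 -0.18  0.  ] open 0.0284
```

>>> apply_moves --plan '[{"translation":[0.0005,0,0],"angular":[0,0,0],"hand":0.02}]'

```text
time_s: 8.32
eef_pos: [0.4815, 0.1426, 0.039]
eef_rot: [0.0, -0.61, 0.792, -0.0]
wrist_force: [1.4, 5.8, 5.2]
opening: 0.339
```

```bash
python3 st.py
```

```text
t 8.325 along from stop 0.0206 lat 0.0003 z 0.039 F e,n,z 6.0 0.1 5.2 T [ 0.96 -0.28  0.07] open 0.0289
```

>>> apply_moves --plan '[{"translation":[0.0005,0,0],"angular":[0,0,0],"hand":0.02}]'

```text
time_s: 8.45
eef_pos: [0.4815, 0.1426, 0.0389]
eef_rot: [0.001, -0.61, 0.792, 0.0]
wrist_force: [2.6, 7.0, 3.6]
opening: 0.339
```

```bash
python3 st.py
```

```text
t 8.45 along from stop 0.0205 lat 0.0003 z 0.0389 F e,n,z 7.4 -0.7 3.6 T [ 1.31 -0.37  0.08] open 0.029
```

The force rises at 20.5 mm from the stop, half of ~41 mm, so it is seated. I open, look and lift.

>>> apply_moves --plan '[{"translation":[0,0,0],"angular":[0,0,0],"hand":0.033},{"translation":[0,0,0],"angular":[0,0,0],"hand":0.05},{"translation":[0,0,0],"angular":[0,0,0],"hand":0.06},{"translation":[0,0,0],"angular":[0,0,0],"hand":0.06},{"translation":[0,0,-0.04],"angular":[0,0,0],"hand":0.06},{"translation":[0,0,-0.045],"angular":[0,0,0],"hand":0.085},{"translation":[0,0,0],"angular":[0,0,0],"hand":0.085}]'

```text
time_s: 9.32
eef_pos: [0.484, 0.142, 0.1275]
eef_rot: [0.003, -0.61, 0.792, -0.002]
wrist_force: [-0.5, -0.5, -0.1]
opening: 0.992
```

```bash
python3 st.py; python3 snap.py w7;python3 zoom.py w7 190 100 330 270 1.8
```

```text
t 9.325 along from stop 0.0206 lat -0.0023 z 0.1275 F e,n,z -0.6 0.4 -0.1 T [0.   0.04 0.02] open 0.0847
[0.46325099 0.06537646 0.26917489] look [ 0.08714795  0.30056872 -0.94977033] right [-0.96642663  0.25683625 -0.00739669]
9.375 [0.48240877 0.14195516 0.12535049] [ 0.00158881 -0.6100395   0.79236856 -0.00116274] [ 4.97940620e-02  1.44196574e-01  1.88136312e+00 -1.11757241e-04
  1.11209657e+00 -2.83317684e+00]
3.411764705882353
```

View pics/w7_190_100.png

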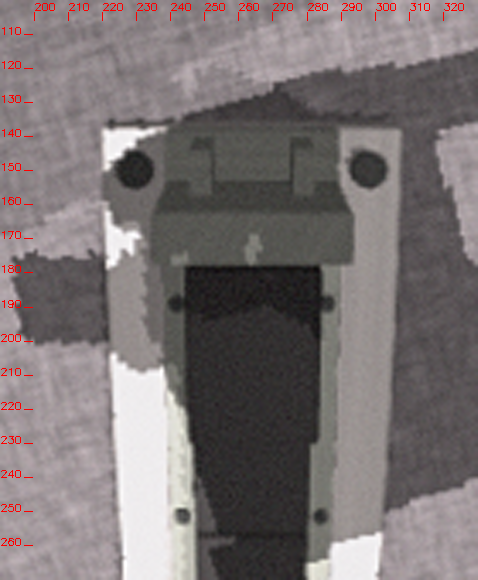

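The half lies against the stop, with its sides in line with the row. Now whole1.

```bash
python3 plan.py .4305 -.1245 .10 2.895
```

```text
now [0.4824 0.142  0.1254] yaw -1.8294 tilt [ 3.9e-03  1.0e-04 -1.0e+00] n 9 turn 0.1732 f [-0.1 -1.4 -0.8]
[0.0301, -0.002, 0.0028]
[0.0293, -0.0072, 0.0028]
[0.0276, -0.0121, 0.0028]
[0.0251, -0.0167, 0.0028]
[0.0219, -0.0208, 0.0028]
[0.018, -0.0242, 0.0028]
[0.0135, -0.027, 0.0028]
[0.0087, -0.0289, 0.0028]
[0.0036, -0.0299, 0.0028]
```

>>> apply_moves --plan '[{"translation":[0.03,-0.002,0.0028],"angular":[0,0,0.173],"hand":0.085},{"translation":[0.0293,-0.0072,0.0028],"angular":[0,0,0.173],"hand":0.085},{"translation":[0.0276,-0.012,0.0028],"angular":[0,0,0.173],"hand":0.085},{"translation":[0.025,-0.0167,0.0028],"angular":[0,0,0.173],"hand":0.085},{"translation":[0.022,-0.0208,0.0028],"angular":[0,0,0.173],"hand":0.085},{"translation":[0.018,-0.0242,0.0028],"angular":[0,0,0.173],"hand":0.085},{"translation":[0.0135,-0.027,0.0028],"angular":[0,0,0.173],"hand":0.085},{"translation":[0.0087,-0.029,0.0028],"angular":[0,0,0.173],"hand":0.07},{"translation":[0.0036,-0.03,0.0028],"angular":[0,0,0.173],"hand":0.06},{"translation":[0,0,0],"angular":[0,0,0],"hand":0.06}]'

```text
time_s: 10.62
eef_pos: [0.4282, -0.1255, 0.0971]
eef_rot: [-0.001, 0.124, 0.992, 0.0]
wrist_force: [-0.6, 1.2, -0.3]
opening: 0.701
```

```bash
python3 snap.py w8;python3 zoom.py w8 180 80 330 270 1.4
```

```text
[ 0.35169059 -0.10531871  0.23917375] look [ 0.29972975 -0.07678108 -0.95092941] right [ 2.46426515e-01  9.69161305e-01 -5.80370220e-04]
10.675 [ 0.42837888 -0.1245543   0.09725073] [-1.18757242e-03  1.22121739e-01  9.92514208e-01  6.46215814e-04] [-5.50321003e-01  7.04635086e-02  2.03157162e+00  2.20405279e-04
  1.04225485e+00 -1.87637382e+00]
3.0526315789473686
```

View pics/w8_180_80.png

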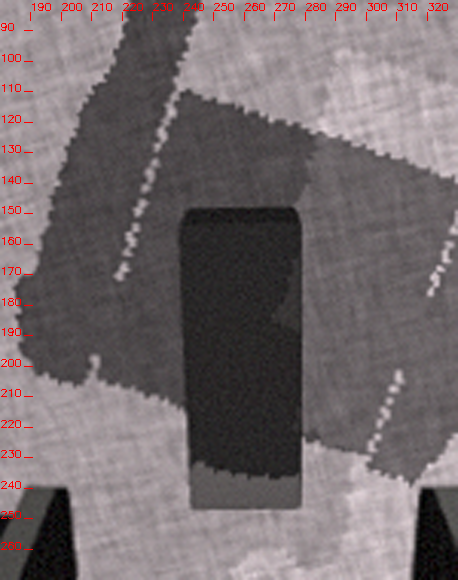

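```bash
python3 - <<'E'
from m import *
T=dict(np.load("top0.npz"));W=dict(np.load("w8.npz"));W2=dict(np.load("w2.npz"))
p=np.array([(180,222),(301,220),(301,508),(190,508)])/3.0526+[180,80]
report("whole1",W,p,.024,T,(308.4,281.6))
q=np.array([(390,40),(459,50),(447,226),(378,221)])/2.9+[160,25]
print(tri(W,p.mean(0),W2,q.mean(0),True,True))
E
python3 plan.py .43 -.1245 .003 k 1
```

```text
whole1 ctr [ 0.4273 -0.1246] sides [0.0291 0.0778 0.0298 0.0773] ang -0.232
   tri [ 0.4299 -0.1256  0.0102] miss 0.0006
(array([ 0.42927328, -0.12410949,  0.0138202 ]), np.float64(0.0021369401035010553))
now [ 0.4284 -0.1246  0.0973] yaw 2.8967 tilt [-0.0022  0.0016 -1.    ] n 1 turn -0.0 f [-0.7  0.1  0.3]
[-0.0016, 0.0004, 0.0943]
```

Sides 29.5 x 77.6 mm fit z = 24 mm, and the centre is 1 mm from the TCP. The triangulated height is poor here because the baseline is short. Grip.

>>> apply_moves --plan '[{"translation":[0.001,0,0.05],"angular":[0,0,-0.013],"hand":0.06},{"translation":[0,0,0.03],"angular":[0,0,0],"hand":0.06},{"translation":[0,0,0.0135],"angular":[0,0,0],"hand":0.06},{"translation":[0,0,0],"angular":[0,0,0],"hand":0.045},{"translation":[0,0,0],"angular":[0,0,0],"hand":0.02},{"translation":[0,0,0],"angular":[0,0,0],"hand":0.02},{"translation":[0,0,0],"angular":[0,0,0],"hand":0.02}]'

```text
time_s: 11.55
eef_pos: [0.4295, -0.1248, 0.0062]
eef_rot: [0.001, 0.116, 0.993, -0.0]
wrist_force: [-0.6, 1.3, 8.4]
opening: 0.335
```

```bash
python3 st.py; python3 plan.py .51 .22 .14 4.454 9
```

```text
t 11.55 along from stop -0.2513 lat -0.0179 z 0.0062 F e,n,z 1.1 0.9 8.4 T [0.25 0.11 0.06] open 0.0286
now [ 0.4295 -0.1248  0.0062] yaw 2.91 tilt [ 0.0022 -0.0011 -1.    ] n 9 turn -0.1716 f [-0.6  1.3  8.4]
[0.0001, 0.0393, -0.0149]
[-0.0066, 0.0388, -0.0149]
[-0.0131, 0.0371, -0.0149]
[-0.0193, 0.0343, -0.0149]
[-0.0249, 0.0305, -0.0149]
[-0.0297, 0.0258, -0.0149]
[-0.0337, 0.0204, -0.0149]
[-0.0366, 0.0143, -0.0149]
[-0.0386, 0.0078, -0.0149]
```

>>> apply_moves --plan '[{"translation":[0,0,-0.004],"angular":[0,0,0],"hand":0.02},{"translation":[0,0,-0.03],"angular":[0,0,0],"hand":0.02},{"translation":[0,0,-0.03],"angular":[0,0,0],"hand":0.02},{"translation":[0,0,0],"angular":[0,0,0],"hand":0.02}]'

```text
time_s: 12.05
eef_pos: [0.43, -0.1253, 0.0708]
eef_rot: [0.002, 0.116, 0.993, -0.001]
wrist_force: [-0.5, -0.3, -3.4]
opening: 0.335
```

```bash
python3 st.py; python3 plan.py .5 .2117 .135 4.454 9
```

```text
t 12.05 along from stop -0.2517 lat -0.0185 z 0.0708 F e,n,z -0.4 0.4 -3.4 T [-0.02 -0.06 -0.03] open 0.0286
now [ 0.43   -0.1253  0.0708] yaw 2.9098 tilt [ 0.0042 -0.0026 -1.    ] n 9 turn -0.1716 f [-0.5 -0.3 -3.4]
[0.001, 0.0382, -0.0071]
[-0.0055, 0.0378, -0.0071]
[-0.0119, 0.0364, -0.0071]
[-0.0179, 0.0338, -0.0071]
[-0.0234, 0.0302, -0.0071]
[-0.0282, 0.0258, -0.0071]
[-0.0322, 0.0206, -0.0071]
[-0.0353, 0.0148, -0.0071]
[-0.0373, 0.0085, -0.0071]
```

>>> apply_moves --plan '[{"translation":[0.001,0.038,-0.008],"angular":[0,0,-0.1716],"hand":0.02},{"translation":[-0.0055,0.0378,-0.008],"angular":[0,0,-0.1716],"hand":0.02},{"translation":[-0.012,0.0364,-0.008],"angular":[0,0,-0.1716],"hand":0.02},{"translation":[-0.018,0.0338,-0.007],"angular":[0,0,-0.1716],"hand":0.02},{"translation":[-0.0234,0.03,-0.007],"angular":[0,0,-0.1716],"hand":0.02},{"translation":[-0.028,0.0258,-0.007],"angular":[0,0,-0.1716],"hand":0.02},{"translation":[-0.032,0.0206,-0.007],"angular":[0,0,-0.1716],"hand":0.02},{"translation":[-0.0353,0.0148,-0.007],"angular":[0,0,-0.1716],"hand":0.02},{"translation":[-0.0373,0.0085,-0.007],"angular":[0,0,-0.1716],"hand":0.02},{"translation":[0,0,0],"angular":[0,0,0],"hand":0.02}]'

```text
time_s: 13.3
eef_pos: [0.4979, 0.214, 0.1337]
eef_rot: [-0.0, -0.612, 0.791, 0.0]
wrist_force: [0.4, -1.1, -2.8]
opening: 0.335
```

```bash
python3 st.py; python3 snap.py w9;python3 zoom.py w9 190 70 330 240 1.6
```

```text
t 13.3 along from stop 0.0937 lat 0.0027 z 0.1337 F e,n,z -1.0 -0.7 -2.8 T [-0.04 -0.01 -0.  ] open 0.0286
[0.47870907 0.13719362 0.27554541] look [ 0.07769011  0.30090673 -0.95048377] right [-9.67506998e-01  2.52842400e-01  9.63983415e-04]
13.35 [0.49734156 0.21260575 0.13320762] [-1.11788211e-03 -6.10614652e-01  7.91926961e-01  4.30788006e-04] [ 1.84570591e-01  2.17624639e-01  1.77615368e+00 -2.73644069e-04
  1.15019732e+00 -2.69978782e+00]
3.411764705882353
```

View pics/w9_190_70.png

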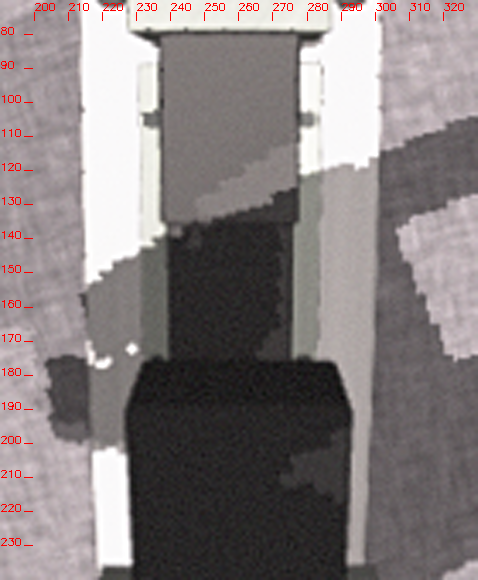

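The half, the base row beyond it and the held whole are all visible. Measure.

```bash
python3 - <<'E'
from m import *
W=dict(np.load("w9.npz"));f=lambda L:np.array(L,float)/3.41176+[190,70]
tcp=np.array([.4974,.2128]);a=1.312;e=np.array([np.cos(a),np.sin(a)]);n=np.array([-e[1],e[0]])
for nm,L,z in(("half",[(162,35),(163,220),(299,35),(298,220)],.06),("base",[(168,230),(167,360),(292,230),(292,355)],.036),("stop",[(128,28),(330,28)],.056),("whole end held",[(127,410),(351,410)],.155),("deck",[(82,60),(90,480),(383,60),(366,540)],.012)):
    w=toplane(W,f(L),z,True)[:,:2]-tcp; print(nm,"along",(w@e).round(4),"lat",(w@n).round(4), "mid",(w@n).mean().round(4))
E
```

```text
half along [-0.091  -0.0514 -0.091  -0.0515] lat [-0.0168 -0.0168  0.0117  0.0119] mid -0.0025
base along [-0.0461 -0.0141 -0.0462 -0.0154] lat [-0.0174 -0.0181  0.012   0.0125] mid -0.0027
stop along [-0.0929 -0.0929] lat [-0.0244  0.0185] mid -0.0029
whole end held along [-0.0393 -0.0394] lat [-0.0149  0.0132] mid -0.0008
deck along [-0.0879  0.0272 -0.088   0.0455] lat [-0.0409 -0.0422  0.0363  0.0364] mid -0.0026
```

Half and base agree laterally (-2.5 / -2.7 mm), so the half is flush. The row is 2.3 mm to one side of the tool and the gap to the half is 12 mm. Descend with corrections.

>>> apply_moves --plan '[{"translation":[0.004,-0.0023,0.04],"angular":[0,0,0],"hand":0.02},{"translation":[0,0,0.033],"angular":[0,0,0],"hand":0.02},{"translation":[0,0,0.012],"angular":[0,0,0],"hand":0.02},{"translation":[0,0,0],"angular":[0,0,0],"hand":0.02},{"translation":[0,0,0],"angular":[0,0,0],"hand":0.02}]'

```text
time_s: 13.98
eef_pos: [0.5006, 0.2074, 0.0512]
eef_rot: [0.001, -0.61, 0.792, -0.001]
wrist_force: [0.4, 0.4, -2.3]
opening: 0.338
```

```bash
python3 st.py
```

```text
t 13.975 along from stop 0.0881 lat -0.0016 z 0.0512 F e,n,z 0.5 -0.3 -2.3 T [-0.03 -0.   -0.04] open 0.0288
```

>>> apply_moves --plan '[{"translation":[0,0,0.006],"angular":[0,0,0],"hand":0.02},{"translation":[0,0,0],"angular":[0,0,0],"hand":0.02}]'

```text
time_s: 14.22
eef_pos: [0.4995, 0.2075, 0.0441]
eef_rot: [0.0, -0.61, 0.792, -0.0]
wrist_force: [-0.0, -0.4, -2.2]
opening: 0.331
```

```bash
python3 st.py;python3 snap.py w10;python3 zoom.py w10 180 80 340 240 1.4; python3 st.py
```

```text
t 14.225 along from stop 0.0879 lat -0.0005 z 0.0441 F e,n,z -0.4 -0.1 -2.2 T [ 0.03 -0.01 -0.04] open 0.0282
[0.47983184 0.13090094 0.18603492] look [ 0.07997786  0.30036841 -0.95046429] right [-9.66537853e-01  2.56523898e-01 -2.62975061e-04]
14.275 [0.49953212 0.20759377 0.04418551] [ 9.03106475e-05 -6.10233157e-01  7.92221865e-01 -5.88623383e-05] [ 1.74350495e-01  3.53816694e-01  1.81776746e+00 -2.49571780e-05
  9.69793888e-01 -2.70914146e+00]
3.625
t 14.275 along from stop 0.088 lat -0.0005 z 0.0442 F e,n,z 0.3 -0.1 -3.4 T [-0.   -0.05  0.  ] open 0.0288
```

View pics/w10_180_80.png

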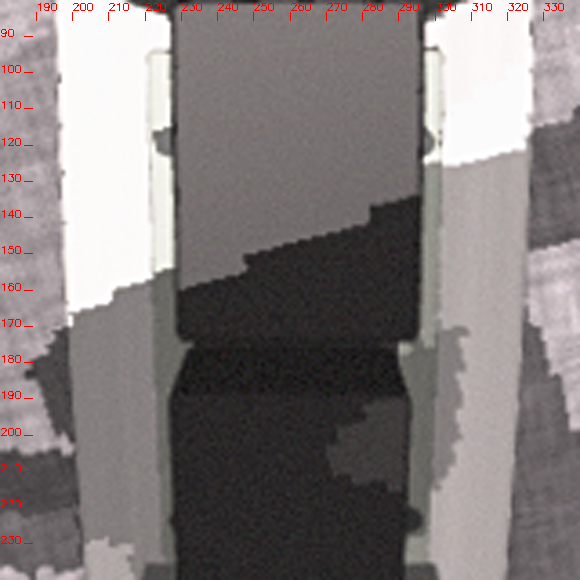

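The whole stands 0.85 mm to the left of the half and the gap is about 7 mm. I correct that and touch down.

>>> apply_moves --plan '[{"translation":[0,0.0007,0.003],"angular":[0,0,0],"hand":0.02},{"translation":[0,0,0.001],"angular":[0,0,0],"hand":0.02},{"translation":[0,0,0],"angular":[0,0,0],"hand":0.02}]'

```text
time_s: 14.65
eef_pos: [0.4995, 0.2078, 0.0422]
eef_rot: [0.0, -0.61, 0.792, -0.0]
wrist_force: [-6.0, -2.5, 14.9]
opening: 0.334
```

```bash
python3 st.py
```

```text
t 14.65 along from stop 0.0882 lat -0.0005 z 0.0422 F e,n,z -4.0 5.2 14.9 T [-0.3   1.12  0.03] open 0.0285
```

>>> apply_moves --plan '[{"translation":[0,0,-0.0014],"angular":[0,0,0],"hand":0.02},{"translation":[0,0,0],"angular":[0,0,0],"hand":0.02}]'

```text
time_s: 14.9
eef_pos: [0.4994, 0.2078, 0.0422]
eef_rot: [0.001, -0.61, 0.792, -0.0]
wrist_force: [-2.4, 0.0, 6.3]
opening: 0.334
```

```bash
python3 st.py
```

```text
t 14.9 along from stop 0.0882 lat -0.0003 z 0.0422 F e,n,z -0.6 2.3 6.3 T [-0.09  0.36  0.03] open 0.0285
```

>>> apply_moves --plan '[{"translation":[0.0015,0,0],"angular":[0,0,0],"hand":0.02},{"translation":[0.0015,0,0],"angular":[0,0,0],"hand":0.02}]'

```text
time_s: 15.15
eef_pos: [0.4992, 0.2056, 0.0422]
eef_rot: [0.001, -0.61, 0.792, -0.0]
wrist_force: [0.4, 4.8, 5.2]
opening: 0.336
```

```bash
python3 st.py
```

```text
t 15.15 along from stop 0.0859 lat -0.0007 z 0.0422 F e,n,z 4.7 0.9 5.2 T [ 0.73 -0.09 -0.06] open 0.0287
```

>>> apply_moves --plan '[{"translation":[0.0015,0,0],"angular":[0,0,0],"hand":0.02},{"translation":[0.0015,0,0],"angular":[0,0,0],"hand":0.02}]'

```text
time_s: 15.4
eef_pos: [0.4986, 0.2026, 0.0422]
eef_rot: [0.002, -0.61, 0.792, -0.0]
wrist_force: [1.1, 4.1, 5.7]
opening: 0.335
```

```bash
python3 st.py;python3 snap.py w11;python3 zoom.py w11 180 80 340 240 1.4
```

```text
t 15.4 along from stop 0.0829 lat -0.0009 z 0.0422 F e,n,z 4.3 0.0 5.7 T [ 0.71 -0.05 -0.02] open 0.0286
[0.47850498 0.12574024 0.18394536] look [ 0.08247982  0.30163344 -0.94984964] right [-0.96648238  0.25672172 -0.00239979]
15.45 [0.49853461 0.20246386 0.04221466] [ 1.47872489e-03 -6.10101538e-01  7.92321794e-01 -3.17460617e-04] [ 1.64546406e-01  3.50309533e-01  1.82794971e+00  1.02072312e-03
  9.60426757e-01 -2.71921299e+00]
3.625
```

View pics/w11_180_80.png

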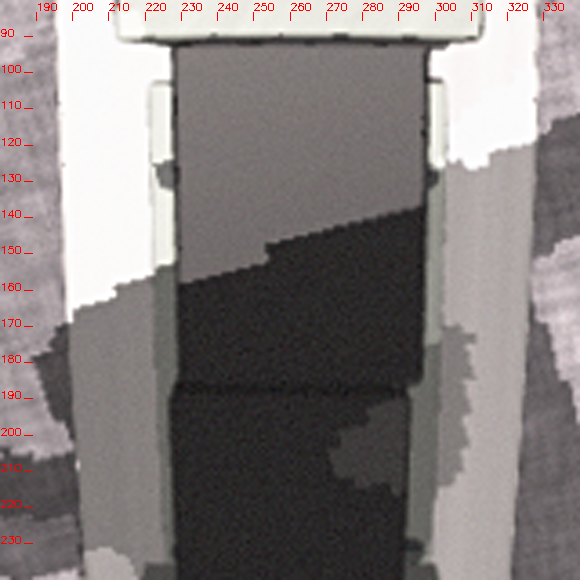

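The gap is nearly closed. The whole still stands about 1 mm to the left, agreeing with the lateral reading, so I correct while sliding.

>>> apply_moves --plan '[{"translation":[0.0006,0.0012,0],"angular":[0,0,0],"hand":0.02}]'

```text
time_s: 15.58
eef_pos: [0.4977, 0.202, 0.0422]
eef_rot: [0.002, -0.61, 0.792, -0.001]
wrist_force: [6.5, 4.9, 1.7]
opening: 0.34
```

```bash
python3 st.py
```

```text
t 15.575 along from stop 0.0821 lat -0.0002 z 0.0422 F e,n,z 6.4 -5.0 1.7 T [ 0.88 -0.89  0.12] open 0.029
```

>>> apply_moves --plan '[{"translation":[0.0006,0,0],"angular":[0,0,0],"hand":0.02}]'

```text
time_s: 15.7
eef_pos: [0.4977, 0.202, 0.0422]
eef_rot: [0.002, -0.61, 0.792, -0.001]
wrist_force: [5.3, 8.0, 1.2]
opening: 0.339
```

```bash
python3 st.py
```

```text
t 15.7 along from stop 0.0821 lat -0.0002 z 0.0422 F e,n,z 9.0 -3.1 1.2 T [ 1.38 -0.81  0.17] open 0.0289
```

>>> apply_moves --plan '[{"translation":[0.0006,0,0],"angular":[0,0,0],"hand":0.02}]'

```text
time_s: 15.82
eef_pos: [0.4978, 0.202, 0.0423]
eef_rot: [0.003, -0.61, 0.792, -0.0]
wrist_force: [5.7, 11.3, 1.4]
opening: 0.333
```

```bash
python3 st.py
```

```text
t 15.825 along from stop 0.0821 lat -0.0002 z 0.0423 F e,n,z 12.4 -2.6 1.4 T [ 1.72 -0.87  0.14] open 0.0285
```

A sharp, steady rise with no motion: butted. Relax a little, release, lift and look.

>>> apply_moves --plan '[{"translation":[-0.0005,0,0],"angular":[0,0,0],"hand":0.02},{"translation":[0,0,0],"angular":[0,0,0],"hand":0.033},{"translation":[0,0,0],"angular":[0,0,0],"hand":0.05},{"translation":[0,0,0],"angular":[0,0,0],"hand":0.06},{"translation":[0,0,0],"angular":[0,0,0],"hand":0.06},{"translation":[0,0,-0.04],"angular":[0,0,0],"hand":0.06},{"translation":[0,0,-0.06],"angular":[0,0,0],"hand":0.085},{"translation":[0,0,0],"angular":[0,0,0],"hand":0.085},{"translation":[0,0,0],"angular":[0,0,0],"hand":0.085}]'

```text
time_s: 16.95
eef_pos: [0.4956, 0.2009, 0.1412]
eef_rot: [-0.0, -0.61, 0.792, -0.0]
wrist_force: [-1.0, 0.5, 0.0]
opening: 0.997
```

```bash
python3 st.py; python3 snap.py w12;python3 zoom.py w12 180 70 340 270 1.4
```

```text
t 16.95 along from stop 0.0804 lat 0.0016 z 0.1412 F e,n,z 0.2 1.1 0.0 T [-0.01  0.03  0.02] open 0.0852
[0.47590499 0.12421218 0.28314471] look [ 0.07981648  0.30028132 -0.95050537] right [-9.66520502e-01  2.56589380e-01 -1.00225377e-04]
17.0 [0.49488139 0.20072992 0.14029753] [-8.80886623e-04 -6.10174871e-01  7.92266154e-01  4.38153735e-04] [ 1.62961996e-01  1.93394840e-01  1.78908268e+00 -6.81071997e-05
  1.16108182e+00 -2.72037047e+00]
2.9
```

View pics/w12_180_70.png

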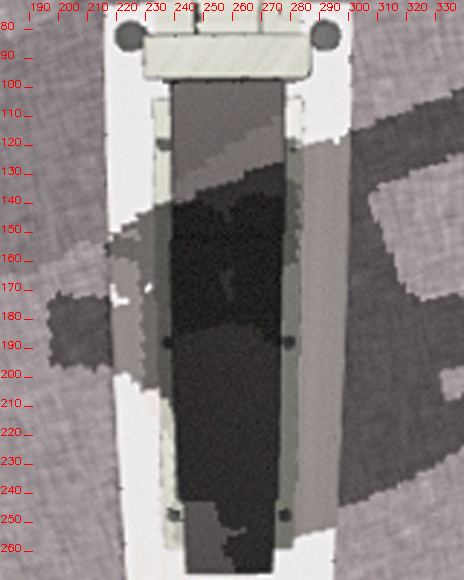

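Half and whole form one straight-sided block with no visible gap. Now half2.

```bash
python3 plan.py .574 -.2745 .10 2.976
```

```text
now [0.4949 0.2007 0.1403] yaw -1.829 tilt [-1.9e-03 -4.0e-04 -1.0e+00] n 9 turn 0.1642 f [-0.5 -0.4 -0.3]
[0.0488, -0.022, 0.0045]
[0.0446, -0.0297, 0.0045]
[0.0391, -0.0366, 0.0045]
[0.0326, -0.0425, 0.0045]
[0.0252, -0.0472, 0.0045]
[0.0172, -0.0507, 0.0045]
[0.0086, -0.0528, 0.0045]
[-0.0001, -0.0535, 0.0045]
[-0.0089, -0.0528, 0.0045]
```

>>> apply_moves --plan '[{"translation":[0.0488,-0.022,0.0045],"angular":[0,0,0.1642],"hand":0.085},{"translation":[0.0446,-0.03,0.0045],"angular":[0,0,0.1642],"hand":0.085},{"translation":[0.039,-0.0366,0.0045],"angular":[0,0,0.1642],"hand":0.085},{"translation":[0.0326,-0.0425,0.0045],"angular":[0,0,0.1642],"hand":0.085},{"translation":[0.025,-0.0472,0.0045],"angular":[0,0,0.1642],"hand":0.085},{"translation":[0.017,-0.0507,0.0045],"angular":[0,0,0.1642],"hand":0.085},{"translation":[0.0086,-0.0528,0.0045],"angular":[0,0,0.1642],"hand":0.085},{"translation":[0,-0.0535,0.0045],"angular":[0,0,0.1642],"hand":0.07},{"translation":[-0.009,-0.0528,0.0045],"angular":[0,0,0.1642],"hand":0.06},{"translation":[0,0,0],"angular":[0,0,0],"hand":0.06}]'

```text
time_s: 18.25
eef_pos: [0.5745, -0.2774, 0.0982]
eef_rot: [-0.001, 0.085, 0.996, 0.0]
wrist_force: [-0.1, -0.3, -0.7]
opening: 0.707
```

>>> apply_moves --plan '[{"translation":[0,0,0],"angular":[0,0,0],"hand":0.06}]'

```text
time_s: 18.38
eef_pos: [0.5745, -0.273, 0.0988]
eef_rot: [-0.002, 0.082, 0.997, 0.001]
wrist_force: [-0.3, 1.0, 0.7]
opening: 0.706
```

```bash
python3 snap.py w13;python3 zoom.py w13 200 140 330 270 1.4
```

```text
[ 0.49677556 -0.25957237  0.24097742] look [ 0.30442118 -0.0500601  -0.95122118] right [1.65138104e-01 9.86270000e-01 9.44845674e-04]
18.425 [ 0.57485345 -0.27252745  0.09933088] [-1.32720532e-03  8.17709142e-02  9.96649781e-01  9.85394889e-04] [-6.29094614e-01  4.53723895e-01  1.53977052e+00  3.30475028e-04
  1.15139049e+00 -2.03630116e+00]
4.461538461538462
```

View pics/w13_200_140.png

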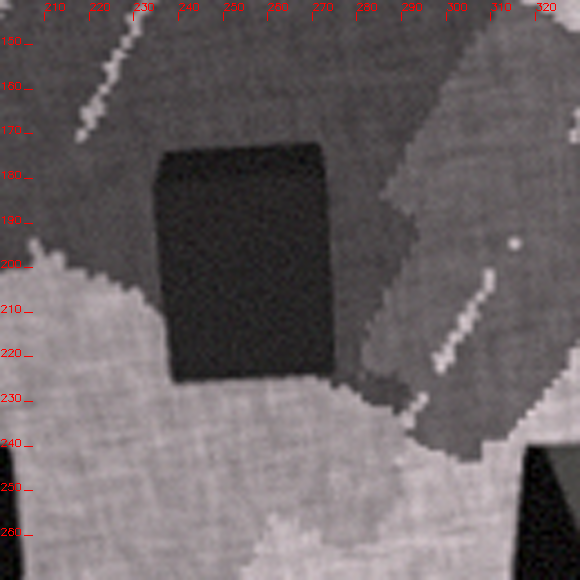

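```bash
python3 - <<'E'
from m import *
T=dict(np.load("top0.npz"));W=dict(np.load("w13.npz"));W2=dict(np.load("w2.npz"))
p=np.array([(154,182),(327,173),(334,374),(172,382)])/4.4615+[200,140]
w=report("half2",W,p,.024,T,(384.5,207.5))
q=np.array([(91,492),(157,486),(161,562),(98,570)])/2.9+[160,25]
print(tri(W,p.mean(0),W2,q.mean(0),True,True),w.round(4).tolist())
E
python3 plan.py .5742 -.2745 .003 k 1
```

```text
half2 ctr [ 0.5743 -0.2757] sides [0.0295 0.0373 0.0291 0.0373] ang -0.112
   tri [ 0.5741 -0.2762  0.0254] miss 0.002
(array([ 0.57728691, -0.27634824,  0.01420823]), np.float64(3.2133773684191967e-06)) [[0.5541, -0.2883], [0.5574, -0.259], [0.5945, -0.2633], [0.5912, -0.2923]]
now [ 0.5749 -0.2725  0.0993] yaw 2.9779 tilt [-0.0025  0.0022 -1.    ] n 1 turn -0.0 f [0.7 0.9 0.9]
[0.0003, -0.0021, 0.0963]
```

The tri height of 25 mm (with the top view) and sides of 29.3 x 37.3 mm are fine. I correct 3 mm sideways and 0.05 rad, then grip.

>>> apply_moves --plan '[{"translation":[0,-0.0032,0.05],"angular":[0,0,-0.052],"hand":0.06},{"translation":[0,0,0.03],"angular":[0,0,0],"hand":0.06},{"translation":[0,0,0.0145],"angular":[0,0,0],"hand":0.06},{"translation":[0,0,0],"angular":[0,0,0],"hand":0.045},{"translation":[0,0,0],"angular":[0,0,0],"hand":0.02},{"translation":[0,0,0],"angular":[0,0,0],"hand":0.02},{"translation":[0,0,0],"angular":[0,0,0],"hand":0.02}]'

```text
time_s: 19.3
eef_pos: [0.5764, -0.2779, 0.0081]
eef_rot: [0.001, 0.057, 0.998, -0.001]
wrist_force: [-0.2, 1.4, 6.1]
opening: 0.338
```

>>> apply_moves --plan '[{"translation":[0,0,-0.004],"angular":[0,0,0],"hand":0.02},{"translation":[0,0,-0.04],"angular":[0,0,0],"hand":0.02},{"translation":[0,0,-0.04],"angular":[0,0,0],"hand":0.02},{"translation":[0,0,0],"angular":[0,0,0],"hand":0.02},{"translation":[0,0,0],"angular":[0,0,0],"hand":0.02}]'

```text
time_s: 19.92
eef_pos: [0.5747, -0.2769, 0.0897]
eef_rot: [-0.001, 0.057, 0.998, 0.0]
wrist_force: [-1.3, -0.0, -1.5]
opening: 0.333
```

```bash
python3 st.py; python3 plan.py .5143 .2656 .14 4.454
```

```text
t 19.925 along from stop -0.3612 lat -0.1971 z 0.0897 F e,n,z -0.4 1.2 -1.5 T [0.01 0.05 0.02] open 0.0284
now [ 0.5747 -0.2769  0.0897] yaw 3.0283 tilt [-1.1e-03  7.0e-04 -1.0e+00] n 10 turn -0.1426 f [-1.3 -0.  -1.5]
[0.0121, 0.0532, -0.005]
[0.0044, 0.0544, -0.005]
[-0.0033, 0.0545, -0.005]
[-0.011, 0.0535, -0.005]
[-0.0185, 0.0513, -0.005]
[-0.0256, 0.0482, -0.005]
[-0.0322, 0.0441, -0.005]
[-0.0382, 0.039, -0.005]
[-0.0433, 0.0332, -0.005]
[-0.0476, 0.0267, -0.005]
```

>>> apply_moves --plan '[{"translation":[0.012,0.0532,-0.005],"angular":[0,0,-0.1426],"hand":0.02},{"translation":[0.0044,0.0544,-0.005],"angular":[0,0,-0.1426],"hand":0.02},{"translation":[-0.0033,0.0545,-0.005],"angular":[0,0,-0.1426],"hand":0.02},{"translation":[-0.011,0.0535,-0.005],"angular":[0,0,-0.1426],"hand":0.02},{"translation":[-0.0185,0.0513,-0.005],"angular":[0,0,-0.1426],"hand":0.02},{"translation":[-0.0256,0.048,-0.005],"angular":[0,0,-0.1426],"hand":0.02},{"translation":[-0.032,0.044,-0.005],"angular":[0,0,-0.1426],"hand":0.02},{"translation":[-0.038,0.039,-0.005],"angular":[0,0,-0.1426],"hand":0.02},{"translation":[-0.0433,0.033,-0.005],"angular":[0,0,-0.1426],"hand":0.02},{"translation":[-0.0476,0.0267,-0.005],"angular":[0,0,-0.1426],"hand":0.02}]'

```text
time_s: 21.18
eef_pos: [0.5133, 0.2658, 0.1385]
eef_rot: [-0.002, -0.612, 0.791, 0.001]
wrist_force: [0.6, 0.8, -0.5]
opening: 0.338
```

>>> apply_moves --plan '[{"translation":[0,0,0],"angular":[0,0,0],"hand":0.02},{"translation":[0,0,0],"angular":[0,0,0],"hand":0.02},{"translation":[0,0,0],"angular":[0,0,0],"hand":0.02}]'

```text
time_s: 21.55
eef_pos: [0.5148, 0.2631, 0.1394]
eef_rot: [-0.001, -0.609, 0.793, 0.0]
wrist_force: [-0.5, -0.1, -0.8]
opening: 0.339
```

```bash
python3 st.py; python3 snap.py w14;python3 zoom.py w14 180 30 340 230 1.6
```

```text
t 21.55 along from stop 0.1455 lat -0.0011 z 0.1394 F e,n,z -0.2 0.5 -0.8 T [ 0.04 -0.01  0.01] open 0.029
[0.49520106 0.18654266 0.28136764] look [ 0.07869031  0.29940221 -0.95087652] right [-0.96598802  0.25858258  0.00147896]
21.6 [0.51502002 0.26302983 0.13967564] [-6.68637405e-04 -6.09296980e-01  7.92941814e-01  1.50289375e-04] [ 2.67176826e-01  2.85942186e-01  1.67608491e+00 -2.46175880e-04
  1.18091717e+00 -2.61387353e+00]
2.9
```

View pics/w14_180_30.png

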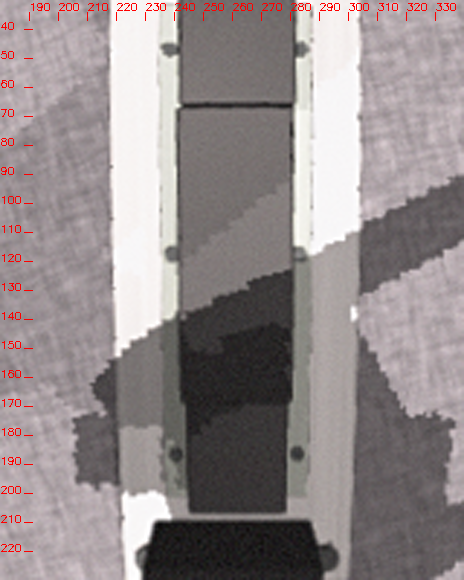

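The view shows the joint half/whole at row ~66, the whole's end at ~168 and the end of the base row at ~206. Measure.

```bash
python3 - <<'E'
from m import *
W=dict(np.load("w14.npz"));f=lambda L:np.array(L,float)/2.9+[180,30]
tcp=np.array([.5149,.2631]);a=1.312;e=np.array([np.cos(a),np.sin(a)]);n=np.array([-e[1],e[0]])
for nm,L,z in(("half1",[(180,0),(181,102),(294,0),(294,102)],.06),("whole",[(178,109),(181,402),(293,109),(291,402)],.06),("base",[(184,412),(188,512),(290,412),(286,512)],.036),("half2 front top",[(155,522),(313,522)],.052+.0+.1),):
    w=toplane(W,f(L),z,True)[:,:2]-tcp; print(nm,"along",(w@e).round(4),"lat",(w@n).round(4), "mid",(w@n).mean().round(4))
g=W["img"].mean(2);print(g[60:72,255:275].mean(1).round())
E
```

```text
half1 along [-0.1312 -0.1041 -0.1312 -0.1041] lat [-0.0128 -0.0126  0.0158  0.0157] mid 0.0015
whole along [-0.1023 -0.026  -0.1023 -0.0259] lat [-0.0134 -0.0135  0.0155  0.0155] mid 0.001
base along [-0.0172  0.0142 -0.0171  0.0143] lat [-0.0141 -0.0135  0.017   0.0164] mid 0.0015
half2 front top along [-0.0282 -0.0281] lat [-0.0127  0.0128] mid 0.0
[117. 118. 116. 121. 122.  74.  39.  96. 123. 120. 118. 118.]
```

The row is 1.3 mm to one side and the gap is about 6 mm. Descend.

>>> apply_moves --plan '[{"translation":[-0.001,0.0012,0.04],"angular":[0,0,0],"hand":0.02},{"translation":[0,0,0.035],"angular":[0,0,0],"hand":0.02},{"translation":[0,0,0.014],"angular":[0,0,0],"hand":0.02},{"translation":[0,0,0],"angular":[0,0,0],"hand":0.02},{"translation":[0,0,0],"angular":[0,0,0],"hand":0.02},{"translation":[0,0,0],"angular":[0,0,0],"hand":0.02}]'

```text
time_s: 22.35
eef_pos: [0.5153, 0.2661, 0.053]
eef_rot: [0.001, -0.61, 0.792, -0.001]
wrist_force: [0.4, -0.1, -1.6]
opening: 0.334
```

```bash
python3 st.py; python3 snap.py w15;python3 zoom.py w15 180 70 340 240 1.6
```

```text
t 22.35 along from stop 0.1485 lat -0.0008 z 0.053 F e,n,z 0.0 -0.4 -1.6 T [-0.02  0.02  0.05] open 0.0285
[0.49527907 0.18930819 0.19474904] look [ 0.08226274  0.30105269 -0.95005269] right [-0.96655347  0.2564537  -0.00242646]
22.4 [0.51510534 0.26608669 0.05277764] [ 1.12738753e-03 -6.10274997e-01  7.92188707e-01 -4.57408704e-04] [ 2.72207342e-01  4.09748037e-01  1.71571900e+00 -3.52783153e-06
  1.01369233e+00 -2.61140362e+00]
3.411764705882353
```

View pics/w15_180_70.png

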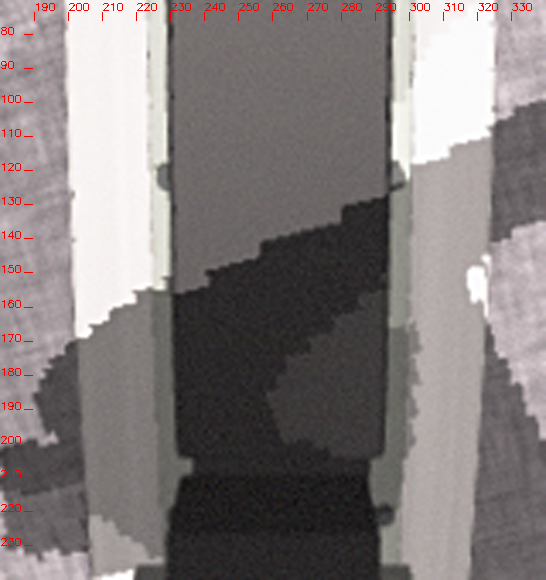

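>>> apply_moves --plan '[{"translation":[0,0.0007,0.005],"angular":[0,0,0],"hand":0.02},{"translation":[0,0,0.0025],"angular":[0,0,0],"hand":0.02},{"translation":[0,0,0],"angular":[0,0,0],"hand":0.02},{"translation":[0,0,0],"angular":[0,0,0],"hand":0.02}]'

```text
time_s: 22.9
eef_pos: [0.5133, 0.266, 0.0442]
eef_rot: [-0.0, -0.61, 0.792, 0.0]
wrist_force: [-3.3, -1.1, 5.0]
opening: 0.333
```

```bash
python3 st.py
```

```text
t 22.9 along from stop 0.148 lat 0.0011 z 0.0442 F e,n,z -1.9 2.9 5.0 T [-0.1   0.52  0.01] open 0.0284
```

>>> apply_moves --plan '[{"translation":[0.0015,-0.001,0],"angular":[0,0,0],"hand":0.02},{"translation":[0.0015,0,0],"angular":[0,0,0],"hand":0.02}]'

```text
time_s: 23.15
eef_pos: [0.5143, 0.2631, 0.0441]
eef_rot: [0.001, -0.61, 0.792, -0.0]
wrist_force: [0.7, 2.0, 2.1]
opening: 0.332
```

```bash
python3 st.py
```

```text
t 23.15 along from stop 0.1454 lat -0.0006 z 0.0441 F e,n,z 2.1 -0.2 2.1 T [ 0.36 -0.06  0.04] open 0.0283
```

>>> apply_moves --plan '[{"translation":[0.0012,0,0],"angular":[0,0,0],"hand":0.02},{"translation":[0.0012,0,0],"angular":[0,0,0],"hand":0.02}]'

```text
time_s: 23.4
eef_pos: [0.5136, 0.2606, 0.0442]
eef_rot: [0.001, -0.61, 0.792, -0.0]
wrist_force: [0.5, 1.9, 3.8]
opening: 0.334
```

```bash
python3 st.py; python3 snap.py w16;python3 zoom.py w16 180 90 340 250 1.6
```

```text
t 23.4 along from stop 0.1428 lat -0.0005 z 0.0442 F e,n,z 1.9 0.0 3.8 T [ 0.39 -0.15  0.02] open 0.0285
[0.49372878 0.18384753 0.18599371] look [ 0.08077789  0.30074549 -0.95027737] right [-0.96654709  0.25648731 -0.00098732]
23.45 [0.51349161 0.26047531 0.04415003] [ 5.09449917e-04 -6.10235364e-01  7.92219986e-01 -1.87802970e-04] [ 2.63369273e-01  4.16999280e-01  1.72736044e+00  5.14847775e-05
  9.96147865e-01 -2.62017054e+00]
3.625
```

View pics/w16_180_90.png

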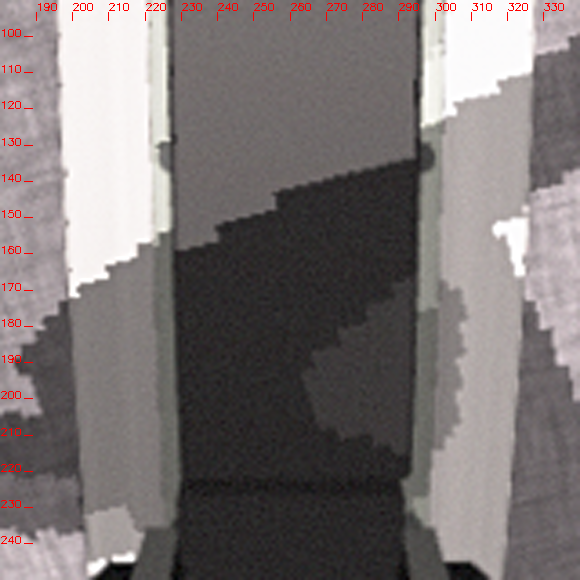

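Well aligned, with the joint at row 224 almost closed. On in 0.6 mm steps.

>>> apply_moves --plan '[{"translation":[0.0006,0,0],"angular":[0,0,0],"hand":0.02}]'

```text
time_s: 23.58
eef_pos: [0.5133, 0.26, 0.0442]
eef_rot: [0.001, -0.61, 0.792, -0.0]
wrist_force: [1.5, 1.8, 3.5]
opening: 0.329
```

```bash
python3 st.py
```

```text
t 23.575 along from stop 0.1422 lat -0.0004 z 0.0442 F e,n,z 2.1 -1.0 3.5 T [ 0.49 -0.22 -0.  ] open 0.0281
```

>>> apply_moves --plan '[{"translation":[0.0006,0,0],"angular":[0,0,0],"hand":0.02}]'

```text
time_s: 23.7
eef_pos: [0.5131, 0.2595, 0.0442]
eef_rot: [0.0, -0.61, 0.792, -0.0]
wrist_force: [1.9, 2.4, 4.3]
opening: 0.334
```

```bash
python3 st.py
```

```text
t 23.7 along from stop 0.1416 lat -0.0003 z 0.0442 F e,n,z 2.8 -1.3 4.3 T [ 0.51 -0.18 -0.  ] open 0.0285
```

>>> apply_moves --plan '[{"translation":[0.0006,0,0],"angular":[0,0,0],"hand":0.02}]'

```text
time_s: 23.82
eef_pos: [0.5129, 0.259, 0.0442]
eef_rot: [0.0, -0.61, 0.792, -0.0]
wrist_force: [2.0, 4.9, 2.8]
opening: 0.329
```

```bash
python3 st.py
```

```text
t 23.825 along from stop 0.1411 lat -0.0003 z 0.0442 F e,n,z 5.2 -0.7 2.8 T [ 0.86 -0.29  0.04] open 0.0281
```

>>> apply_moves --plan '[{"translation":[0.0006,0,0],"angular":[0,0,0],"hand":0.02}]'

```text
time_s: 23.95
eef_pos: [0.5129, 0.259, 0.0441]
eef_rot: [0.001, -0.61, 0.792, 0.0]
wrist_force: [2.7, 7.5, 1.6]
opening: 0.334
```

```bash
python3 st.py
```

```text
t 23.95 along from stop 0.141 lat -0.0002 z 0.0441 F e,n,z 7.9 -0.7 1.6 T [ 1.31 -0.38  0.12] open 0.0285
```

>>> apply_moves --plan '[{"translation":[0.0006,0,0],"angular":[0,0,0],"hand":0.02}]'

```text
time_s: 24.08
eef_pos: [0.5129, 0.2589, 0.0442]
eef_rot: [0.002, -0.61, 0.792, 0.0]
wrist_force: [3.5, 9.6, 0.0]
opening: 0.335
```

```bash
python3 st.py
```

```text
t 24.075 along from stop 0.141 lat -0.0003 z 0.0442 F e,n,z 10.2 -0.9 0.0 T [ 1.65 -0.44  0.04] open 0.0286
```

>>> apply_moves --plan '[{"translation":[0.0003,0,0],"angular":[0,0,0],"hand":0.02}]'

```text
time_s: 24.2
eef_pos: [0.5129, 0.2589, 0.0442]
eef_rot: [0.002, -0.61, 0.792, 0.001]
wrist_force: [3.2, 10.5, 0.3]
opening: 0.337
```

```bash
python3 st.py
```

```text
t 24.2 along from stop 0.141 lat -0.0003 z 0.0442 F e,n,z 11.0 -0.4 0.3 T [ 1.7  -0.58  0.13] open 0.0288
```

Solid at 11 N with no motion. Relax, release, lift, look.

>>> apply_moves --plan '[{"translation":[-0.0005,0,0],"angular":[0,0,0],"hand":0.02},{"translation":[0,0,0],"angular":[0,0,0],"hand":0.033},{"translation":[0,0,0],"angular":[0,0,0],"hand":0.05},{"translation":[0,0,0],"angular":[0,0,0],"hand":0.06},{"translation":[0,0,0],"angular":[0,0,0],"hand":0.06},{"translation":[0,0,-0.04],"angular":[0,0,0],"hand":0.06},{"translation":[0,0,-0.06],"angular":[0,0,0],"hand":0.06},{"translation":[0,0,-0.03],"angular":[0,0,0],"hand":0.06},{"translation":[0,0,0],"angular":[0,0,0],"hand":0.06},{"translation":[0,0,0],"angular":[0,0,0],"hand":0.06}]'

```text
time_s: 25.45
eef_pos: [0.5116, 0.2575, 0.1728]
eef_rot: [-0.001, -0.61, 0.792, 0.0]
wrist_force: [-0.3, 0.2, 0.3]
opening: 0.698
```

```bash
python3 st.py; python3 snap.py w17;python3 zoom.py w17 190 10 330 270 1.8
```

```text
t 25.45 along from stop 0.1393 lat 0.0006 z 0.1728 F e,n,z 0.1 0.3 0.3 T [0.05 0.03 0.04] open 0.0596
[0.49214802 0.18090992 0.31474612] look [ 0.07816926  0.29987212 -0.95077141] right [-0.96655479  0.25645627  0.00141907]
25.5 [0.51121288 0.25739778 0.17217035] [-1.37659543e-03 -6.10232830e-01  7.92220741e-01  5.43152638e-04] [ 2.59185768e-01  2.35959126e-01  1.66654160e+00 -6.67910058e-05
  1.24205100e+00 -2.62429949e+00]
2.230769230769231
```

View pics/w17_190_10.png

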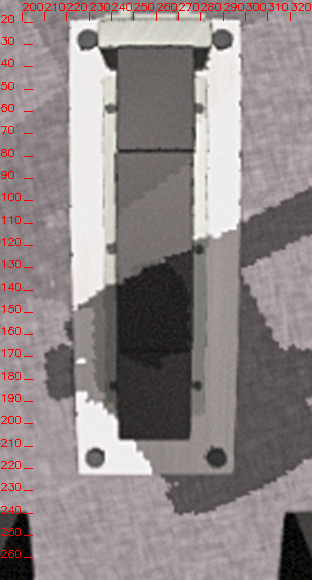

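All three bars are down and in line, with thin dark joint lines at rows ~78 and ~167. I look closer to size those lines.

>>> apply_moves --plan '[{"translation":[0,0,0.045],"angular":[0,0,0],"hand":0.06},{"translation":[0,0,0.035],"angular":[0,0,0],"hand":0.06},{"translation":[0,0,0],"angular":[0,0,0],"hand":0.06},{"translation":[0,0,0],"angular":[0,0,0],"hand":0.06}]'

```text
time_s: 26.0
eef_pos: [0.5125, 0.2578, 0.0942]
eef_rot: [-0.0, -0.61, 0.792, 0.0]
wrist_force: [1.2, -0.1, -0.2]
opening: 0.704
```

```bash
python3 st.py; python3 snap.py w18;python3 zoom.py w18 190 10 340 260 1.8
python3 - <<'E'
from h import *
W=dict(np.load("w18.npz"));g=W["img"].mean(2)
m=g[:,245:275].mean(1)
print([(i,round(float(v))) for i,v in enumerate(m) if i<250])
E
```

```text
t 26.0 along from stop 0.1399 lat -0.0002 z 0.0942 F e,n,z 0.3 -1.2 -0.2 T [0.02 0.01 0.01] open 0.0601
[0.49292467 0.18117352 0.23607979] look [ 0.07950365  0.30029413 -0.95052754] right [-9.66573252e-01  2.56390570e-01  1.54107942e-04]
26.05 [0.51318608 0.25805287 0.09503012] [ 7.51924342e-04 -6.10284416e-01  7.92181970e-01 -3.04002394e-04] [ 2.59364860e-01  3.36260709e-01  1.71382933e+00  2.35063758e-05
  1.08988064e+00 -2.62428197e+00]
2.32
[(0, 214), (1, 112), (2, 88), (3, 95), (4, 97), (5, 97), (6, 98), (7, 98), (8, 98), (9, 99), (10, 99), (11, 99), (12, 100), (13, 100), (14, 100), (15, 101), (16, 101), (17, 102), (18, 102), (19, 102), (20, 103), (21, 102), (22, 104), (23, 104), (24, 105), (25, 105), (26, 105), (27, 105), (28, 106), (29, 106), (30, 106), (31, 107), (32, 107), (33, 107), (34, 107), (35, 107), (36, 107), (37, 109), (38, 108), (39, 109), (40, 109), (41, 108), (42, 110), (43, 110), (44, 110), (45, 111), (46, 110), (47, 111), (48, 111), (49, 112), (50, 112), (51, 111), (52, 112), (53, 112), (54, 112), (55, 113), (56, 113), (57, 112), (58, 113), (59, 112), (60, 113),
[... 1406 characters left out ...]
 35), (187, 35), (188, 35), (189, 34), (190, 34), (191, 36), (192, 37), (193, 36), (194, 30), (195, 31), (196, 34), (197, 34), (198, 37), (199, 36), (200, 35), (201, 37), (202, 36), (203, 37), (204, 36), (205, 34), (206, 36), (207, 35), (208, 33), (209, 34), (210, 34), (211, 35), (212, 36), (213, 34), (214, 33), (215, 36), (216, 34), (217, 37), (218, 40), (219, 44), (220, 47), (221, 49), (222, 51), (223, 50), (224, 51), (225, 49), (226, 50), (227, 50), (228, 50), (229, 50), (230, 51), (231, 49), (232, 50), (233, 50), (234, 49), (235, 49), (236, 49), (237, 49), (238, 50), (239, 49), (240, 48), (241, 50), (242, 49), (243, 49), (244, 50), (245, 47), (246, 42), (247, 60), (248, 158), (249, 166)]
```

View pics/w18_190_10.png

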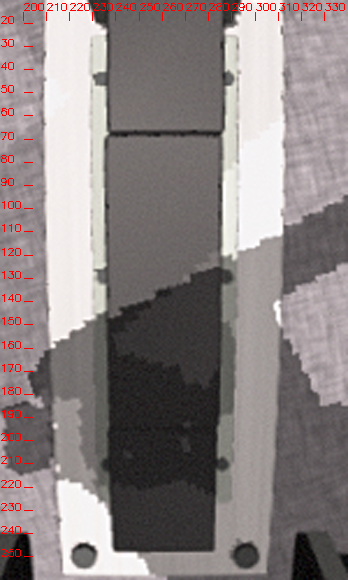

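```bash
python3 - <<'E'
from h import *
a=1.312;e=np.array([np.cos(a),np.sin(a)])
for nm,L in(("w17",[31,78,167,206.5]),("w18",[67,194.5,246.8])):
    W=dict(np.load(nm+".npz")); w=toplane(W,[(260,r) for r in L],.06,True)[:,:2]@e
    print(nm,np.diff(w).round(4))
W=dict(np.load("w17.npz"));g=W["img"].mean(2)[:,250:270].mean(1);print([(i,round(float(g[i]))) for i in list(range(24,40))+list(range(74,83))+list(range(160,172))+list(range(202,211))])
# base seam in w9/w14-like early view w1 : profile along row across seam
J=dict(np.load("w1.npz"))["img"].mean(2)
for r in (199,204,208): print(r,[round(float(v)) for v in J[r,336:354]])
E
```

```text
w17 [0.0413 0.0773 0.0371]
w18 [0.0777 0.037 ]
[(24, 205), (25, 206), (26, 208), (27, 210), (28, 217), (29, 220), (30, 103), (31, 78), (32, 99), (33, 101), (34, 101), (35, 101), (36, 100), (37, 101), (38, 103), (39, 103), (74, 109), (75, 110), (76, 91), (77, 46), (78, 82), (79, 112), (80, 109), (81, 109), (82, 109), (160, 32), (161, 32), (162, 34), (163, 33), (164, 32), (165, 32), (166, 28), (167, 25), (168, 33), (169, 37), (170, 38), (171, 39), (202, 48), (203, 47), (204, 47), (205, 44), (206, 49), (207, 102), (208, 148), (209, 149), (210, 147)]
199 [82, 91, 90, 90, 85, 88, 89, 81, 36, 61, 82, 84, 80, 85, 86, 84, 84, 83]
204 [84, 89, 87, 85, 84, 83, 83, 84, 69, 39, 68, 87, 80, 79, 77, 83, 81, 81]
208 [85, 82, 84, 81, 80, 81, 82, 85, 83, 65, 65, 83, 81, 77, 80, 81, 80, 80]
```

Pitches of 41.3 / 77.5 / 37.1 mm are no longer than the bars themselves. The untouched base seam shows the same ~1.3 mm dark line, so it is edge bevel and the joints are closed. Raise clear and take a last scene look.

>>> apply_moves --plan '[{"translation":[0,0,-0.05],"angular":[0,0,0],"hand":0.06},{"translation":[0,0,-0.06],"angular":[0,0,0],"hand":0.06},{"translation":[-0.03,0,-0.05],"angular":[0,0,0],"hand":0.06},{"translation":[0,0,0],"angular":[0,0,0],"hand":0.06},{"translation":[0,0,0],"angular":[0,0,0],"hand":0.06},{"translation":[0,0,0],"angular":[0,0,0],"hand":0.06}]'

```text
time_s: 26.8
eef_pos: [0.5191, 0.2862, 0.2525]
eef_rot: [-0.001, -0.61, 0.792, 0.0]
wrist_force: [-0.3, 0.1, -0.4]
opening: 0.703
```

```bash
python3 - <<'E'
from h import *
from bench import ctrl
c=ctrl.camera("scene");im=c["img"];np.savez("s1.npz",**c)
cv2.imwrite("pics/scene1.png",im[:,:,::-1])
b=cv2.resize(im[150:250,310:460],None,fx=5,fy=5,interpolation=cv2.INTER_CUBIC);cv2.imwrite("pics/scene1z.png",b[:,:,::-1])
# bystander motion since start
d=cv2.absdiff(im,dict(np.load("scene0.npz"))["img"]).max(2);print([ (d[y0:y1,x0:x1]>60).sum() for x0,y0,x1,y1 in((60,175,145,235),(160,205,228,262),(230,240,340,320))])
E
```

```text
[np.int64(0), np.int64(0), np.int64(0)]
```

View pics/scene1z.png

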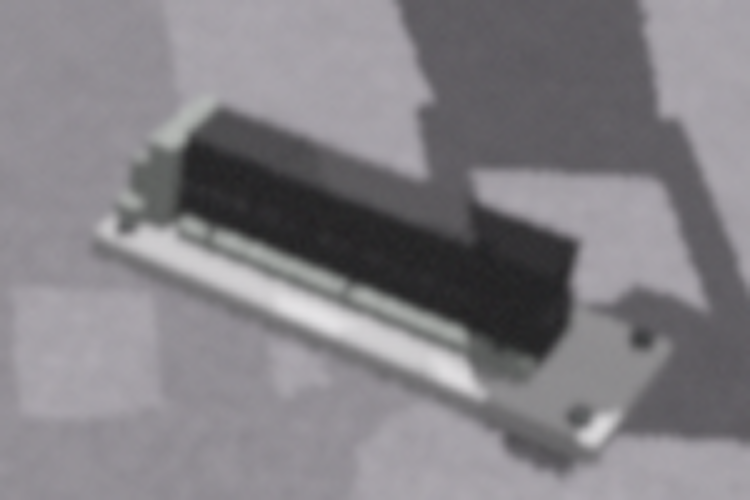

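View pics/scene1.png

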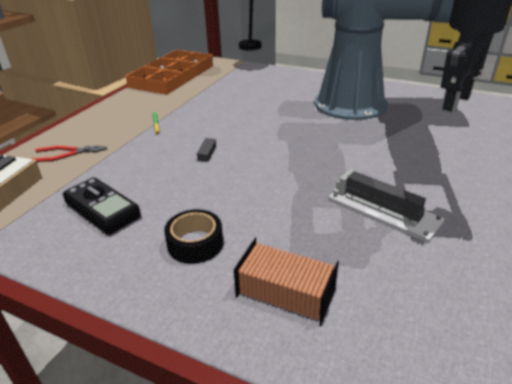

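The second course is a level, straight block on the first, the bystanders have not changed by a single pixel, and the arm is clear. Hand in.

```bash
python3 -c "
from bench import ctrl
print(ctrl.hand_in())"
```

```text
the job is handed in; nothing more can be done
None
```

I laid the second course: the longer half against the end stop, one whole bar, then the shorter half. I handed the job in at about 27 s of the 69 s allowed. Each bar was touched down on the first course, slid up in small steps until the force rose, then released in contact. The along-row push peaked at about 12 N and the downward force at about 18 N.

**Position:** In the last wrist views the sides of the bars line up with each other and the first course to within about 1 mm. The scene view shows the course flat, with the arm well clear.

**Bystanders:** No pixels changed beyond threshold around the meter, tape or bobbin between the first and last scene pictures.

**First course:** I saw no sign that it moved, but I did not compare its start and end positions directly.

**Checks that disagreed or were weak:**
- **Joints:** The joint by the stop shows a dark line about 1.2 mm wide. The untouched joint in the first course shows a similar line, and the spacings (41.3, 77.5 and 37.1 mm) are no longer than the bars. I therefore took it for edge bevel on closed joints. The other joint lay in shadow, so its line could not be sized from the picture.
- **Heights:** Two wrist-camera height checks with a short baseline read about 14 mm against the true 24 mm. Other views and the touch contact were consistent with 24 mm.
- **Last contact:** The last half stopped about 3 mm farther from the stop than I expected. The pictures do not show a gap of that size, and an 11 N push did not move it.

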